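# Put the washed filter kit in the dryer

### The arm

A 7-joint arm with a two-finger parallel gripper is mounted at the origin on the work surface. World frame = base frame: x ahead of the robot, y to its left, z up, the work surface at z = 0. Lengths are in m, angles in rad, forces in N, time in s.
With the tool pointing down it reaches from about 0.425 to 0.925 m from the base axis. Payload 6.8 kg.
Tool frame: the origin (TCP) lies midway between the tips of the shut fingers; the grasp point (between the pads) lies 19 mm behind it (grip_point_offset is the distance from the TCP to the grasp point, in m); y points along the fingers, x is the direction in which the jaws open and shut, and the axes are right-handed (so a half turn about y gives the same grasp; the last joint's range is limited). The gripper opens to 85 mm and grips with 20 to 120 N. Pads are 22 mm wide; open, the fingers measure 114 mm over their backs; the gripper's body (76 mm by 85 mm) begins 54 mm behind the grasp point. The pads swing forward as they close: fully open they stand 13 mm farther back than shut.
Start: joints at [1.06, 0.477, 0.022, 1.555, -0.011, 1.109, -0.083], TCP at [0.265, -0.621, 0.231] pointing down, gripper open.
Joint ranges: [-2.96, 2.96], [-0.34, 2.1], [-1.41, 1.46], [0.24, 2.44], [-1.37, 4.51], [0.17, 1.92], [-2.96, 2.96]. Speed limits (rad/s): [2.39, 2.39, 3.14, 3.14, 3.14, 3.14, 3.14].

### API

Orientations are given as a unit quaternion [w, x, y, z].
In Python, from station import get_obs, read_camera, hand_in, grip_point_offset gives the robot as it stands.
- The arm moves only by the tool play_rows, never from a script. Its argument "increments" is a list of rows, each a list of 2 entries, a list of its own where there are three numbers: the shift along the tool's x, y, z in m, then the turn, a rotation vector about the tool's x, y, z in degrees. In form: [[[tx, ty, tz], [ax, ay, az]], ...]. A call has 1 to 20 rows; each row shifts and turns the commanded pose from where the row before left it, along the tool's axes as they then stand; what a row does not reach is not made up. A row lasts 1/12 s, in which the tool goes at most 41.7 mm and 7.16 degrees, less where a joint would pass 70% of its speed; a pose out of reach is approached as far as the arm can. A call with a gripper value outside its range is refused whole. "gripper" is the finger opening in m, from 0 to 0.0854, set as the call begins (left out, the last holds). The fingers move at their own pace and stop on an object; "grip_force" is the grip in N (left out, the last holds). Time passes only in rows, so rows that do not move let the fingers close. It gives the time, the measured TCP pose, the force and the opening at its end, in the units of the state.
- get_obs(): the state, without advancing time (a new reading comes with each control period).
- read_camera(name): name is "scene" or "side" or "wrist"; returns a dict with "color" (384x512x3 uint8, red, green, blue), "range_z" (384x512 float32, m along the optical axis (not along the pixel's ray), 0 where there is no reading), "intrinsics" (3x3 intrinsics, pixels), "R" (3x3) and "t" (3): a world point X has camera coordinates R X + t; the wrist camera has in their place "hand_eye" (4x4, takes a point from camera to tool coordinates, whose origin is the TCP and whose axes are the tool frame's). Camera axes: x right, y down, z forward; pixel columns grow to the right and rows downward; lengths in m; the calibration is good to about 2 mm. A picture is of the moment at which its call begins: read the wrist's pose just before it.
- hand_in(): hands the job in, once; it reports no verdict.
The state is a dict: "t": time; "q": joint angles; "joint_vel": joint speeds; "joint_torque": joint torques, N m; "eef_pos": TCP position; "tool_rot": TCP orientation; "contact_force": force on the tool from outside, world axes, zero at the start; "torque": the same for the moment, N m; "gripper_width": opening from 0.0 (shut) to 1.0 (fully open).
Only numpy, scipy, OpenCV 4.12 (cv2) and the standard library are available. Lean on these libraries where they do the work, as an engineer would, in place of code of your own. Each camera call takes 0.05 s, during which the arm holds its last target. There are 200 camera calls.

### The job

Get the washed filter kit drying: tip every porcelain filter plate up out of its pocket in the grey tray and set it, without dropping it from a height, in the steel basket, which stays on the dryer's dark warm plate; and stand every steel stirring rod end-down, right to the bottom, in a hole of its own in the dryer's white console. When everything is in, press the dryer's start button. Leave the bottle, the jar and the beaker where they are.

Things in the scene. Friction and masses are not known exactly. Their poses are not given: they have to be found in the camera images.
- tray: fixed grey plastic tray, 85 mm (x) by 240 mm (y), 39 mm high, origin under its centre, with three square pockets in a row along y. A pocket is 71 x 71 mm; its walls reach 39 mm, so a plate lies in it flush with the walls, its underside at 31 mm, with 1 to 2 mm of play. The +x wall has a thumb notch 36 mm wide over each pocket, cut down to 13 mm height
- pocket1 (a point): centre of a pocket at tray y = -78 mm, 31 mm above the bench (underside of a flat plate); axes as the tray's. The plate rests on a cross bar 5 mm thick, whose +x edge lies 9 mm to +x of this point, and on two ledges on the -x side. From the bar to the +x wall (26.5 mm) there is no floor but a well 27 mm deep (bottom 4 mm above the bench)
- pocket2 (a point): the same at tray y = 0. Pressing a plate's +x rim down through the notch, 20 mm or more, tips it over the bar; let go, it stays leaning on the bar with its lower rim in the well against the +x wall, sloping 0.75 to 1.0 rad (steepest when its rim is pressed right down), its -x edge 20 to 28 mm above this level
- pocket3 (a point): the same at tray y = +78 mm. On the -x side of the bar, between the ledges, each pocket has a finger recess 44 mm wide, 27 mm deep, so that a finger fits beneath the raised -x edge of a tipped plate
- plate1_center (a point): white porcelain filter plate with small perforations, a disc 68 mm in diameter and 8 mm thick, 65 g; this point is its centre, its z axis is the disc's axis. It starts lying flat in one pocket of the tray. May be absent
- plate2_center (a point): white porcelain filter plate with small perforations, a disc 68 mm in diameter and 8 mm thick, 65 g; this point is its centre, its z axis is the disc's axis. It starts lying flat in one pocket of the tray. May be absent
- plate3_center (a point): white porcelain filter plate with small perforations, a disc 68 mm in diameter and 8 mm thick, 65 g; this point is its centre, its z axis is the disc's axis. It starts lying flat in one pocket of the tray. May be absent
- dryer: fixed bench dryer; origin level with its underside (the console and warm plate are centred 60 mm to -x of it). A dark steel warm plate 196 mm (x) by 185 mm (y), 12 mm high, and along its +y side a white console 200 mm (x) by 62 mm (y), 70 mm high, with three square holes and the start button in a row on top
- warm_plate (a point): centre of the top face of the warm plate, 12 mm above the bench
- hole1 (a point): centre of the mouth of a square hole in the console, 18 mm wide, 60 mm deep, 70 mm above the bench; takes one rod, which then stands 90 mm out of it; holes are 45 mm apart
- hole2 (a point): centre of the mouth of a square hole in the console, 18 mm wide, 60 mm deep, 70 mm above the bench; takes one rod, which then stands 90 mm out of it; holes are 45 mm apart
- hole3 (a point): centre of the mouth of a square hole in the console, 18 mm wide, 60 mm deep, 70 mm above the bench; takes one rod, which then stands 90 mm out of it; holes are 45 mm apart
- start_top (a point): top of the round grey start button, 26 mm across, on the console's -x end; pressed straight down
- start (a joint): travel of the start button: 0 out, 0.006 m fully pressed (about 5 N); springs back. It counts as pressed beyond 0.004 m
- basket_in (a point): centre of the inner floor of the loose open steel basket, 160 mm (x) by 150 mm (y), 40 mm high, walls 4 mm, floor 5 mm thick, 600 g, standing on the warm plate; axes along its sides
- rod1_center (a point): plain steel stirring rod, 10 mm in diameter, 150 mm long, 60 g, both ends alike; this point is its middle, its z axis runs along the rod. It starts leaning in a hole of the wooden stand, +z end up: 40 mm of it is in the hole, its upper end leans about 0.45 rad from vertical towards the stand's -x side (towards the robot). May be absent
- rod2_center (a point): plain steel stirring rod, 10 mm in diameter, 150 mm long, 60 g, both ends alike; this point is its middle, its z axis runs along the rod. It starts leaning in a hole of the wooden stand, +z end up: 40 mm of it is in the hole, its upper end leans about 0.45 rad from vertical towards the stand's -x side (towards the robot). May be absent
- rod3_center (a point): plain steel stirring rod, 10 mm in diameter, 150 mm long, 60 g, both ends alike; this point is its middle, its z axis runs along the rod. It starts leaning in a hole of the wooden stand, +z end up: 40 mm of it is in the hole, its upper end leans about 0.45 rad from vertical towards the stand's -x side (towards the robot). May be absent
- stand: fixed slanted wooden stand 160 mm wide (y) and about 75 mm high with three holes 55 mm apart along y; origin under its centre; the rods in it lean with their upper ends towards -x
- bottle: clear bottle with blue cap, 64 mm across, 130 mm tall, origin under its base; leave it alone
- jar: amber jar, 60 mm across, 75 mm tall, origin under its base; leave it alone
- beaker: glass beaker, 70 mm across, 70 mm tall, origin under its base; leave it alone
There are look-alikes about, which are no part of the job. Leave any pink or purple look-alike of the part that bears plate2_center alone.

How it is judged:
On the way, in this order (a step that is already met when the one before it is completed fails the run):
1. all filter plates lie in the basket and all rods stand in the console's holes (x of plate1_center in the frame of basket_in between -0.072 and 0.072 m and y of plate1_center in the frame of basket_in between -0.067 and 0.067 m and z of each of plate1_center, plate2_center, plate3_center in the frame of basket_in below 0.055 m and x of plate2_center in the frame of basket_in between -0.072 and 0.072 m and y of plate2_center in the frame of basket_in between -0.067 and 0.067 m and x of plate3_center in the frame of basket_in between -0.072 and 0.072 m and y of plate3_center in the frame of basket_in between -0.067 and 0.067 m and (horizontal distance between rod1_center and hole1 below 0.018 m or horizontal distance between rod1_center and hole2 below 0.018 m or horizontal distance between rod1_center and hole3 below 0.018 m) and (angle between rod1_center's own z axis and vertical below 0.25 rad or angle between rod1_center's own z axis and vertical above 2.89 rad) and z of each of rod1_center, rod2_center, rod3_center in the frame of hole1 below 0.025 m and (horizontal distance between rod2_center and hole1 below 0.018 m or horizontal distance between rod2_center and hole2 below 0.018 m or horizontal distance between rod2_center and hole3 below 0.018 m) and (angle between rod2_center's own z axis and vertical below 0.25 rad or angle between rod2_center's own z axis and vertical above 2.89 rad) and (horizontal distance between rod3_center and hole1 below 0.018 m or horizontal distance between rod3_center and hole2 below 0.018 m or horizontal distance between rod3_center and hole3 below 0.018 m) and (angle between rod3_center's own z axis and vertical below 0.25 rad or angle between rod3_center's own z axis and vertical above 2.89 rad)), for 0.2 s.
2. then the start button is pressed (value of joint start above 0.004 m), for 0.05 s.
At the end, for the whole second after the job is handed in: Plates in the basket (centre within the walls, under 55 mm above its floor), rods in holes (middle within 18 mm of its axis, under 25 mm above its mouth, within 0.25 rad of upright), the basket level on the warm plate (within 85 mm of its centre), all at rest; start was pressed last (all of step 1 and horizontal distance between basket_in and warm_plate below 0.085 m and height (world z) of basket_in below 0.026 m and angle between basket_in's own z axis and vertical below 0.1 rad and linear speed of each of plate1, plate2, plate3, rod1, rod2, rod3, basket below 0.03 m/s); the robot touches nothing.
It fails at once if the bottle, jar or beaker is pushed more than 30 mm from its place (distance of any of bottle, jar, beaker from where it was at the start of the episode above 0.03 m).
It fails at once if a porcelain plate is dropped from a height or flung (faster than 1.5 m/s) (linear speed of any of plate1, plate2, plate3 above 1.5 m/s).
Of plate1, plate2, plate3 only 2 to 3 are there at a start; the rules pass over those that are not, and their reading is None.
Of rod1, rod2, rod3 only 1 to 3 are there at a start; the rules pass over those that are not, and their reading is None.
At some moment in a run one of basket may be knocked a few centimetres aside while the robot is not near it.
It also fails if it takes over 210 s, if anything falls off the work surface, if the arm or the gripper's body presses on something with over 40 N, if the wrist force passes 120 N, or if a joint passes its speed limit or range.

## Working session

There is one attempt and no reset: what is moved stays moved. The work goes in short steps, Python scripts to look and compute and a tool call to move; the robot and the scene stay as the last step left them, time stands still between calls to the robot, and variables do not carry over. Pictures are saved under pics/ and viewed, about 12 in all and at most 16, crops included, and the job is handed in when it is done.

Besides the shell and the picture viewer there is one more tool, called after "Request:" by a JSON object that holds its "op" and its "data". play_rows: Moves the arm, as the interface text tells. Its arguments: {"type":"object","properties":{"increments":{"type":"array","items":{"type":"array"}},"gripper":{"type":"number"},"grip_force":{"type":"number"}},"required":["increments"]}

```bash
ls; mkdir -p pics
cat > h.py <<'E'
import numpy as np, cv2
from scipy.spatial.transform import Rotation as Ro
from station import get_obs, read_camera, hand_in, grip_point_offset
def tool():
    o=get_obs(); q=o["tool_rot"]; T=np.eye(4)
    T[:3,:3]=Ro.from_quat([q[1],q[2],q[3],q[0]]).as_matrix(); T[:3,3]=o["eef_pos"]; return T
def cam(n):
    T=tool(); c=read_camera(n)
    if n=="wrist": M=T@c["hand_eye"]
    else:
        M=np.eye(4); M[:3,:3]=c["R"].T; M[:3,3]=-c["R"].T@c["t"]
    K=c["intrinsics"]; z=c["range_z"]; v,u=np.indices(z.shape)
    P=np.stack([(u-K[0,2])/K[0,0]*z,(v-K[1,2])/K[1,1]*z,z],-1)@M[:3,:3].T+M[:3,3]
    P[z==0]=np.nan
    return c["color"],P,M,K
def save(n,im,s=1): cv2.imwrite("pics/"+n+".png",cv2.resize(im[...,::-1],None,fx=s,fy=s,interpolation=cv2.INTER_CUBIC))
E
python3 - <<'E'
from h import *
o=get_obs(); print(o["t"],o["eef_pos"],o["tool_rot"],o["gripper_width"],grip_point_offset)
print(tool()[:3,:3].round(2))
for n in ("scene","side"):
    c,P,M,K=cam(n); save(n,c,1.5); np.savez(n,c=c,P=P,M=M,K=K); print(n,M.round(2).tolist(),get_obs()["t"])
E
```

```text
pics
0.0 [ 0.26435554 -0.62041986  0.23032385] [ 0.59024207 -0.58958473  0.39044321 -0.38930481] 0.9990223927466833 0.0187
[[ 0.39 -0.    0.92]
 [-0.92  0.    0.39]
 [-0.   -1.   -0.  ]]
scene [[-0.8, 0.4, -0.43, 1.05], [0.59, 0.53, -0.6, 0.66], [-0.01, -0.74, -0.67, 0.81], [0.0, 0.0, 0.0, 1.0]] 0.05
side [[-0.71, -0.37, 0.59, -0.16], [-0.7, 0.39, -0.6, 0.77], [-0.01, -0.84, -0.54, 0.79], [0.0, 0.0, 0.0, 1.0]] 0.1
```

View pics.

View pics/scene.png

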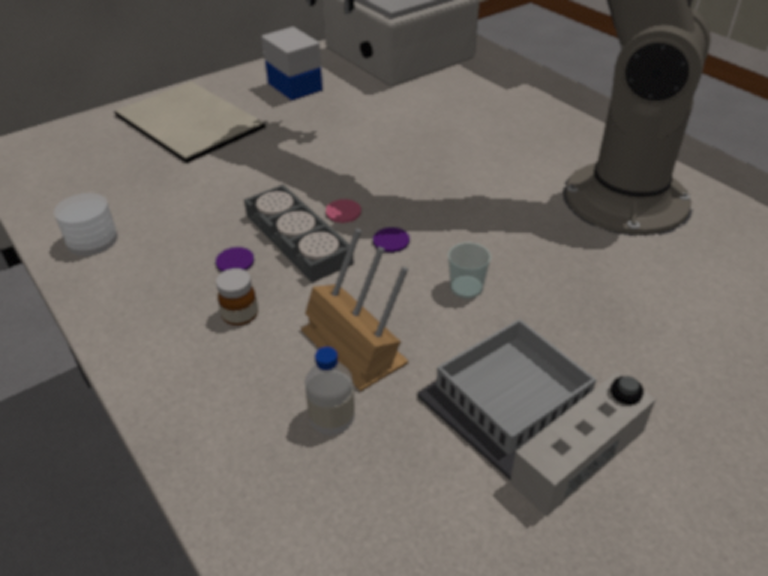

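View pics/side.png

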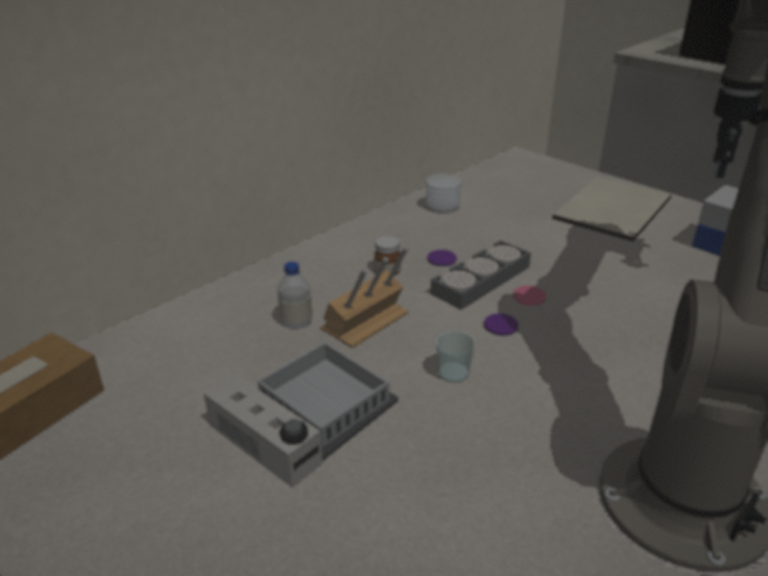

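The scene picture (768x576) shows the tray's three white perforated plates at (275,203), (296,223), (319,244), three leaning rods at (345,262), (368,282), (392,302), and the basket at (515,385). It also shows console holes at (561,446), (584,428), (606,409), and the button at (627,389).
Look-alikes: pink disc (343,211), purple discs (391,239) and (235,260), and a white stack at (85,222). I choose only the perforated plates lying in the tray.

Run:
```python
from h import *
pts={"scene":dict(plA=(275,203),plB=(296,223),plC=(319,244),pink=(343,211),pur1=(391,239),pur2=(235,260),jar=(234,278),bottle=(326,356),beaker=(468,252),h1=(561,446),h2=(584,428),h3=(606,409),btn=(627,386),bask=(515,385),rod1t=(357,234),rod2t=(379,252),rod3t=(404,271),rod1b=(337,290),rod2b=(358,311),rod3b=(381,331)),
"side":dict(plC=(459,279),plB=(483,266),plA=(505,254),jar=(388,243),bottle=(292,267),beaker=(455,342),btn=(292,428),h3=(277,423),h2=(257,409),h1=(238,394),bask=(322,393))}
for n in pts:
    P=np.load(n+".npz")["P"]
    for k,(u,v) in pts[n].items():
        u/=1.5;v/=1.5;a=P[int(v)-1:int(v)+2,int(u)-1:int(u)+2].reshape(-1,3)
        print(n,k,np.nanmedian(a,0).round(3))
def rect(Q,name):
    r=cv2.minAreaRect((Q[:,:2]*1000).astype(np.float32)); print(name,len(Q),np.round(r[0],1),np.round(r[1],1),round(r[2],1))
for n in pts:
    P=np.load(n+".npz")["P"].reshape(-1,3); P=P[~np.isnan(P[:,0])]
    C=np.load(n+".npz"); 
    A=np.nanmedian(C["P"][130:165,180:225].reshape(-1,3),0)
```

```text
scene plA [ 0.577 -0.348  0.039]
scene plB [ 0.579 -0.273  0.04 ]
scene plC [ 0.578 -0.197  0.039]
scene pink [ 0.47  -0.291  0.009]
scene pur1 [ 0.446 -0.165  0.008]
scene pur2 [ 0.7   -0.282  0.007]
scene jar [ 0.75  -0.163  0.075]
scene bottle [0.75  0.106 0.13 ]
scene beaker [ 0.399 -0.012  0.051]
scene h1 [0.566 0.354 0.06 ]
scene h2 [0.52  0.35  0.057]
scene h3 [0.475 0.348 0.06 ]
scene btn [0.45  0.353 0.091]
scene bask [0.514 0.223 0.017]
scene rod1t [ 0.597 -0.044  0.162]
scene rod2t [0.596 0.009 0.164]
scene rod3t [0.594 0.065 0.165]
scene rod1b [ 0.64  -0.043  0.075]
scene rod2b [0.638 0.012 0.072]
scene rod3b [0.635 0.066 0.072]
side plC [ 0.578 -0.196  0.038]
side plB [ 0.576 -0.272  0.039]
side plA [ 0.571 -0.346  0.04 ]
side jar [ 0.747 -0.156  0.075]
side bottle [0.741 0.11  0.13 ]
side beaker [ 0.438 -0.012  0.047]
side btn [0.441 0.357 0.092]
side h3 [0.493 0.347 0.058]
side h2 [0.538 0.349 0.063]
side h1 [0.583 0.353 0.068]
side bask [0.535 0.224 0.015]
```

Run:
```python
from h import *
c=np.load("scene.npz")["c"]; save("crop1",c[110:270,140:300],4)
```

```text
(no output)
```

View pics/crop1.png

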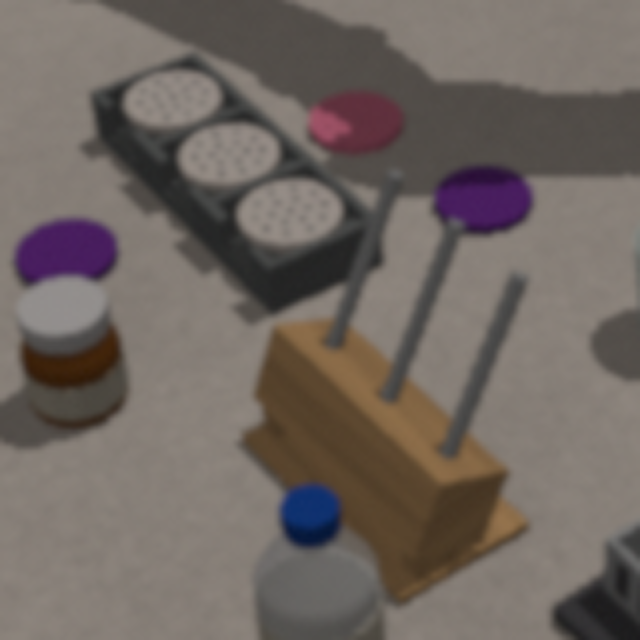

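The close crop confirms the three perforated white plates in the tray. The pink and purple discs lie flat on the bench, outside it.

Run:
```python
from h import *
def rect(Q,name):
    r=cv2.minAreaRect((Q[:,:2]*1000).astype(np.float32)); print(name,len(Q),np.round(r[0],1),np.round(r[1],1),round(r[2],1))
for n in ("scene","side"):
    D=np.load(n+".npz");P=D["P"];c=D["c"].astype(int)
    x,y,z=np.moveaxis(P,-1,0)
    tr=(x>.5)&(x<.66)&(y>-.43)&(y<-.1)&(z>.034)&(z<.046)
    rect(P[tr],n+" tray")
    for a,b in((-.43,-.312),(-.308,-.236),(-.232,-.1)):
        m=tr&(y>a)&(y<b)&(c.sum(-1)>300); m=cv2.erode(m.astype(np.uint8),np.ones((2,2)))>0
        e=cv2.minEnclosingCircle((P[m][:,:2]*1000).astype(np.float32)); print("  plate",np.round(e[0],1),round(e[1],1),np.median(z[m]).round(4),P[m].mean(0).round(4))
    m=(x>.3)&(x<.75)&(y>.28)&(y<.42)&(z>.065)&(z<.075); rect(P[m],n+" console")
    m=(x>.3)&(x<.75)&(y>.28)&(y<.42)&(z>.082)&(z<.105); rect(P[m],n+" button"); print(np.nanmax(z[m]))
    m=(x>.38)&(x<.66)&(y>.1)&(y<.32)&(z>.05)&(z<.062); rect(P[m],n+" basketrim")
    # holes: points deeper than 66mm within console interior
    m=(x>.45)&(x<.64)&(y>.33)&(y<.37)&(z<.063)
    k,l,s,ce=cv2.connectedComponentsWithStats(m.astype(np.uint8))
    for i in range(1,k): 
        if s[i,4]>5: print("  hole",P[l==i].mean(0).round(4),s[i,4], P[l==i][:,:2].min(0).round(3),P[l==i][:,:2].max(0).round(3))
    if n=="scene":
      for y0 in(-.044,.01,.066):
        m=(abs(y-y0)<.02)&(z>.088)&(x<.66)&(x>.55); Q=P[m]; mu=Q.mean(0); d=np.linalg.svd(Q-mu)[2][0]; d*=np.sign(d[2]); print("  rod",len(Q),mu.round(4),d.round(3),"top",Q[np.argmax(Q@d)].round(3))
```

```text
scene tray 1560 [ 577.6 -276.2] [245.   88.6] 89.9
  plate [ 576.3 -351.8] 32.5 0.039 [ 0.5763 -0.3489  0.0392]
  plate [ 579.7 -269.3] 33.9 0.0393 [ 0.5783 -0.2702  0.0393]
  plate [ 577.5 -192.7] 33.6 0.0395 [ 0.5793 -0.1927  0.0394]
scene console 2499 [521.8 354. ] [203.6  64.3] 3.2
scene button 233 [446.7 351.3] [37.8 39.9] 23.5
0.09590336723789306
scene basketrim 581 [522.7 226.7] [162.7 152.2] 0.0
  hole [0.4765 0.348  0.056 ] 44 [0.473 0.342] [0.484 0.356]
  hole [0.5209 0.3503 0.0545] 45 [0.518 0.344] [0.529 0.36 ]
  hole [0.5665 0.3525 0.0546] 49 [0.563 0.347] [0.576 0.361]
  hole [0.6255 0.3503 0.0221] 524 [0.62 0.33] [0.64 0.37]
  rod 164 [ 0.614  -0.0453  0.1299] [-0.451 -0.016  0.892] top [ 0.597 -0.049  0.17 ]
  rod 176 [0.6131 0.0097 0.1296] [-0.448 -0.015  0.894] top [0.598 0.008 0.171]
  rod 188 [0.6116 0.0643 0.13  ] [-0.448 -0.011  0.894] top [0.59  0.068 0.168]
side tray 955 [ 575.6 -273.8] [247.1  91.4] 89.6
  plate [ 573.5 -348.4] 31.2 0.0394 [ 0.5709 -0.3508  0.0393]
  plate [ 573.8 -271. ] 31.3 0.0392 [ 0.5738 -0.2712  0.0392]
  plate [ 572.6 -193.3] 31.3 0.0393 [ 0.5738 -0.193   0.0392]
side console 1435 [522.  355.9] [203.4  65. ] 3.7
side button 151 [439.3 353.3] [39.2 34.8] 58.3
0.09522579089193683
side basketrim 374 [514.  236.2] [179.  168.2] 0.4
  hole [0.5825 0.3534 0.0577] 19 [0.576 0.348] [0.587 0.361]
  hole [0.5372 0.3509 0.0577] 21 [0.529 0.347] [0.54  0.357]
  hole [0.4925 0.3481 0.057 ] 23 [0.484 0.343] [0.496 0.355]
```

Request:
{"op": "play_rows", "data": {"increments": [[[0, 0, 0], [0, -6.7, 0]], [[0, 0, 0], [0, -6.7, 0]], [[0, 0, 0], [0, -6.7, 0]], [[0, 0, 0], [0, -6.7, 0]], [[0, 0, 0], [0, -6.7, 0]], [[0, 0, 0], [0, -6.7, 0]], [[0, 0, 0], [0, -6.7, 0]], [[0, 0, 0], [0, -6.7, 0]], [[0, 0, 0], [0, -6.7, 0]], [[0, 0, 0], [0, -6.7, 0]]], "gripper": 0}}

```text
t: 0.93
eef_pos: [0.2644, -0.6207, 0.2307]
tool_rot: [0.707, -0.707, -0.002, 0.003]
contact_force: [0.2, -0.0, -0.9]
gripper_width: -0.001
```

Request:
{"op": "play_rows", "data": {"increments": [[[0.02, -0.003, 0.025], [0, 0, 0]], [[0.02, -0.003, 0.025], [0, 0, 0]], [[0.02, -0.003, 0.025], [0, 0, 0]], [[0.02, -0.003, 0.025], [0, 0, 0]], [[0.02, -0.003, 0.025], [0, 0, 0]], [[0.02, -0.003, 0.025], [0, 0, 0]], [[0.02, -0.003, 0.025], [0, 0, 0]], [[0.02, -0.003, 0.025], [0, 0, 0]], [[0.02, -0.003, 0.025], [0, 0, 0]], [[0.02, -0.003, 0.025], [0, 0, 0]], [[0.02, -0.003, 0.025], [0, 0, 0]], [[0.02, -0.003, 0.025], [0, 0, 0]], [[0.02, -0.003, 0.025], [0, 0, 0]], [[0.02, -0.003, 0.025], [0, 0, 0]], [[0, 0, 0], [0, 0, 0]], [[0, 0, 0], [0, 0, 0]]]}}

```text
t: 2.27
eef_pos: [0.5454, -0.268, 0.2731]
tool_rot: [0.707, -0.707, -0.002, 0.002]
contact_force: [-0.1, -0.5, -0.7]
gripper_width: 0.002
```

Run:
```python
from h import *
T=tool(); print(T.round(3)); o=get_obs(); print(o["t"],np.round(o["q"],2),o["gripper_width"],np.round(o["contact_force"],1))
c,P,M,K=cam("wrist"); save("w1",c,1.2); np.savez("w1",c=c,P=P); print(read_camera("wrist")["hand_eye"].round(3))
x,y,z=np.moveaxis(P,-1,0)
tr=(x>.5)&(x<.66)&(y>-.43)&(y<-.1)&(z>.034)&(z<.046)
r=cv2.minAreaRect((P[tr][:,:2]*1000).astype(np.float32)); print("tray",r)
for a,b in((-.43,-.312),(-.308,-.236),(-.232,-.1)):
    m=tr&(y>a)&(y<b)&(c.astype(int).sum(-1)>300); m=cv2.erode(m.astype(np.uint8),np.ones((3,3)))>0
    e=cv2.minEnclosingCircle((P[m][:,:2]*1000).astype(np.float32)); print("  plate",np.round(e[0],1),round(e[1],1),np.median(z[m]).round(4))
```

```text
[[ 1.     0.    -0.006  0.545]
 [ 0.006  0.001  1.    -0.268]
 [ 0.    -1.     0.001  0.273]
 [ 0.     0.     0.     1.   ]]
2.2667 [ 0.66  0.36 -0.39  1.65  0.15  1.16  0.23] 0.0016314425286122172 [-0.1 -0.5 -0.7]
[[ 1.     0.     0.001  0.   ]
 [-0.    -0.321  0.947 -0.141]
 [ 0.001 -0.947 -0.321  0.082]
 [ 0.     0.     0.     1.   ]]
tray ((578.379150390625, -275.80633544921875), (239.80422973632812, 85.1632080078125), 89.63459777832031)
  plate [ 577.1 -354.6] 32.1 0.0377
  plate [ 578.6 -275.7] 32.2 0.0378
  plate [ 579.3 -197.3] 32.1 0.0377
```

View pics/w1.png

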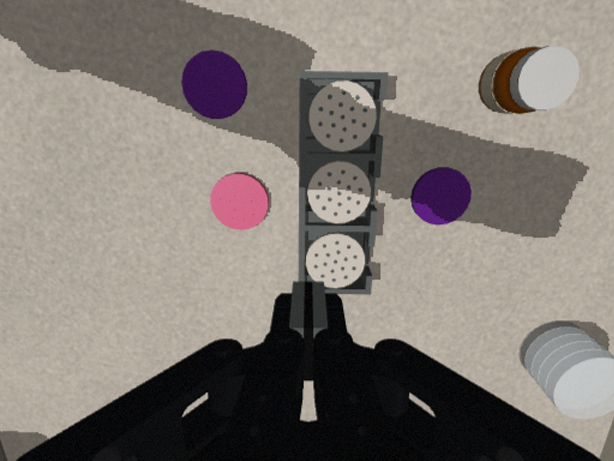

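The wrist picture shows the tray from above. Plates are at (343,115), (339,192), (335,261) and the shut finger tips at (309,290), about 14 mm wide. I'll press pocket 2 first.

Request:
{"op": "play_rows", "data": {"increments": [[[0.008, 0.0266, -0.0008], [0, 0, 0]], [[0.008, 0.0266, -0.0008], [0, 0, 0]], [[0.008, 0.0266, -0.0008], [0, 0, 0]], [[0.008, 0.0266, -0.0008], [0, 0, 0]], [[0.008, 0.0266, -0.0008], [0, 0, 0]], [[0.008, 0.0266, -0.0008], [0, 0, 0]], [[0.008, 0.0266, -0.0008], [0, 0, 0]], [[0.008, 0.0266, -0.0008], [0, 0, 0]], [[0, 0.005, 0], [0, 0, 0]], [[0, 0.005, 0], [0, 0, 0]], [[0, 0.005, 0], [0, 0, 0]], [[0, 0.005, 0], [0, 0, 0]], [[0, 0.004, 0], [0, 0, 0]], [[0, 0.004, 0], [0, 0, 0]], [[0, 0.004, 0], [0, 0, 0]], [[0, 0.003, 0], [0, 0, 0]], [[0, 0.003, 0], [0, 0, 0]], [[0, 0, 0], [0, 0, 0]], [[0, 0, 0], [0, 0, 0]]]}}

```text
t: 3.95
eef_pos: [0.6085, -0.2768, 0.0226]
tool_rot: [-0.707, 0.707, 0.001, -0.0]
contact_force: [0.7, 0.5, 0.0]
gripper_width: -0.0
```

Request:
{"op": "play_rows", "data": {"increments": [[[0, 0.002, 0], [0, 0, 0]], [[0, 0.002, 0], [0, 0, 0]], [[0, 0, 0], [0, 0, 0]]]}}

```text
t: 4.2
eef_pos: [0.6098, -0.277, 0.0193]
tool_rot: [-0.707, 0.707, 0.002, 0.001]
contact_force: [2.5, -0.6, 3.5]
gripper_width: 0.002
```

Request:
{"op": "play_rows", "data": {"increments": [[[0, -0.02, 0], [0, 0, 0]], [[0, -0.03, 0], [0, 0, 0]], [[0, -0.03, 0], [0, 0, 0]], [[0, 0, -0.026], [0, 0, 0]], [[0, 0, -0.026], [0, 0, 0]], [[0, 0, -0.026], [0, 0, 0]], [[0, 0.02, 0], [0, 0, 0]], [[0, 0.02, 0], [0, 0, 0]], [[0, 0.007, 0], [0, 0, 0]], [[0, 0.006, 0], [0, 0, 0]], [[0, 0.005, 0], [0, 0, 0]], [[0, 0.005, 0], [0, 0, 0]], [[0, 0.005, 0], [0, 0, 0]], [[0, 0.004, 0], [0, 0, 0]], [[0, 0.004, 0], [0, 0, 0]], [[0, 0.004, 0], [0, 0, 0]], [[0, 0, 0], [0, 0, 0]], [[0, 0, 0], [0, 0, 0]]]}}

```text
t: 5.7
eef_pos: [0.6095, -0.3549, 0.0189]
tool_rot: [-0.707, 0.707, 0.001, 0.0]
contact_force: [4.0, -1.1, -0.6]
gripper_width: 0.001
```

Request:
{"op": "play_rows", "data": {"increments": [[[0, -0.02, 0], [0, 0, 0]], [[0, -0.03, 0], [0, 0, 0]], [[0, -0.03, 0], [0, 0, 0]], [[0.001, 0, 0.039], [0, 0, 0]], [[0.001, 0, 0.039], [0, 0, 0]], [[0, 0, 0.039], [0, 0, 0]], [[0, 0, 0.039], [0, 0, 0]], [[0, 0.02, 0], [0, 0, 0]], [[0, 0.02, 0], [0, 0, 0]], [[0, 0.007, 0], [0, 0, 0]], [[0, 0.006, 0], [0, 0, 0]], [[0, 0.005, 0], [0, 0, 0]], [[0, 0.005, 0], [0, 0, 0]], [[0, 0.005, 0], [0, 0, 0]], [[0, 0.004, 0], [0, 0, 0]], [[0, 0.004, 0], [0, 0, 0]], [[0, 0.004, 0], [0, 0, 0]], [[0, 0, 0], [0, 0, 0]], [[0, 0, 0], [0, 0, 0]]]}}

```text
t: 7.28
eef_pos: [0.6118, -0.1991, 0.0192]
tool_rot: [-0.707, 0.707, 0.002, 0.001]
contact_force: [4.2, -1.3, 1.0]
gripper_width: 0.002
```

Request:
{"op": "play_rows", "data": {"increments": [[[0, -0.03, 0], [0, 0, 0]], [[0, -0.03, 0], [0, 0, 0]], [[0, -0.03, 0], [0, 0, 0]], [[-0.02, -0.02, -0.012], [0, 0, -6]], [[-0.02, -0.02, -0.013], [0, 0, -6]], [[-0.02, -0.02, -0.013], [0, 0, -6]], [[-0.02, -0.02, -0.013], [0, 0, -6]], [[-0.02, -0.02, -0.013], [0, 0, -6]], [[-0.02, -0.02, -0.013], [0, 0, -6]], [[0, 0, 0], [0, 0, -6]], [[0, 0, 0], [0, 0, 0]]], "gripper": 0.04}}

```text
t: 8.2
eef_pos: [0.4919, -0.2609, 0.178]
tool_rot: [0.685, -0.669, -0.203, -0.206]
contact_force: [-1.3, -0.6, -1.5]
gripper_width: 0.472
```

Run:
```python
from h import *
T=tool(); print(T.round(3)); o=get_obs(); print(o["t"],np.round(o["q"],2),o["gripper_width"],np.round(o["contact_force"],1))
c,P,M,K=cam("wrist"); save("w2",c,1.2); np.savez("w2",c=c,P=P)
x,y,z=np.moveaxis(P,-1,0); b=c.astype(int)
for y0 in(-.354,-.276,-.197):
    m=(abs(y-y0)<.015)&(z>.008)&(z<.075)&(x>.52)&(x<.63)&(b.min(-1)>110)
    Q=P[m]; 
    if len(Q)<20: print(y0,len(Q)); continue
    mu=np.median(Q,0); Q=Q[abs(Q-mu).max(1)<.05]; mu=Q.mean(0); n=np.linalg.svd(Q-mu)[2][2]; n*=np.sign(n[2])
    print(y0,len(Q),mu.round(4),n.round(3),"slope",np.arctan2(n[0],n[2]).round(3),"top",Q[np.argmax(Q[:,2])].round(4),"low",Q[np.argmin(Q[:,2])].round(4))
```

```text
[[ 0.833  0.553 -0.002  0.492]
 [-0.011  0.02   1.    -0.261]
 [ 0.553 -0.833  0.023  0.178]
 [ 0.     0.     0.     1.   ]]
8.2 [ 1.35  0.32 -0.89  2.21 -0.27  0.23  0.79] 0.4716175277693686 [-1.3 -0.6 -1.5]
-0.354 166 [ 0.5745 -0.3525  0.064 ] [ 0.982 -0.009  0.19 ] slope 1.379 top [ 0.5759 -0.35    0.0673] low [ 0.5836 -0.3563  0.0301]
-0.276 196 [ 0.5734 -0.2748  0.0627] [-0.481 -0.029  0.876] slope -0.502 top [ 0.5747 -0.2767  0.0657] low [ 0.5721 -0.2888  0.0587]
-0.197 1113 [ 0.5805 -0.1968  0.0417] [0.429 0.002 0.903] slope 0.444 top [ 0.5584 -0.2007  0.0543] low [ 0.6188 -0.1987  0.0222]
```

View pics/w2.png

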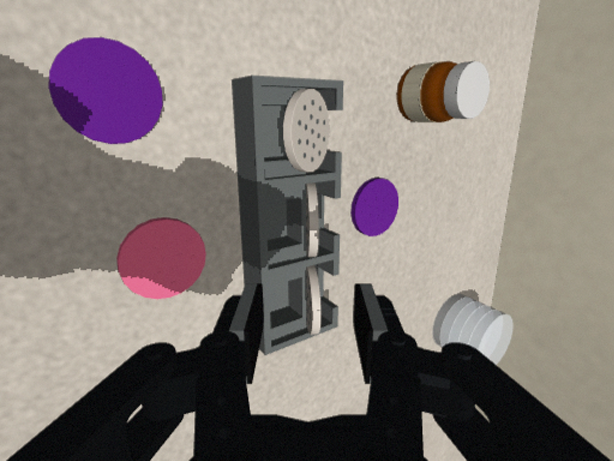

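Picture w2 shows plates 1 and 2 (at (313,300) and (312,220)) edge-on, sloping about 1.0 rad with top edges near z=0.066. Plate 3 at (308,130) slopes only about 0.49 rad because its rim sits in the notch, so it needs another push later. First I'll grasp plate 2, whose slope matches the current 33° tilt.

Request:
{"op": "play_rows", "data": {"increments": [[[0.0005, 0.016, -0.0035], [0, 0, 0]], [[0.0005, 0.016, -0.0035], [0, 0, 0]], [[0.0005, 0.016, -0.0035], [0, 0, 0]], [[0.0005, 0.015, -0.0035], [0, 0, 0]], [[0.0003, 0.015, -0.0036], [0, 0, 0]], [[0, 0, 0], [0, 0, 0]], [[0, 0, 0], [0, 0, 0]]], "gripper": 0.028}}

```text
t: 8.83
eef_pos: [0.5329, -0.2649, 0.1311]
tool_rot: [0.689, -0.666, -0.207, -0.199]
contact_force: [-0.5, 0.8, -0.1]
gripper_width: 0.324
```

```bash
cat >> h.py <<'E'
def go(p):
    T=tool(); d=T[:3,:3].T@(np.array(p)-T[:3,3]); print("tool delta to",p,d.round(4))
E
python3 - <<'E'
from h import *
T=tool(); print(T.round(3)); o=get_obs(); print(o["t"],np.round(o["q"],2),o["gripper_width"],np.round(o["contact_force"],1))
go([.587,-.275,.039]); go([.537,-.275,.114])
c,P,M,K=cam("wrist"); save("w3",c,1.2)
E
```

```text
[[ 0.835  0.55  -0.02   0.533]
 [ 0.002  0.035  0.999 -0.265]
 [ 0.55  -0.835  0.028  0.131]
 [ 0.     0.     0.     1.   ]]
8.8333 [ 0.97  0.39 -0.53  2.18 -0.77  0.17  1.28] 0.3244339684871696 [-0.5  0.8 -0.1]
tool delta to [0.587, -0.275, 0.039] [-0.0055  0.1063 -0.0138]
tool delta to [0.537, -0.275, 0.114] [-0.006   0.0162 -0.0107]
```

View pics/w3.png

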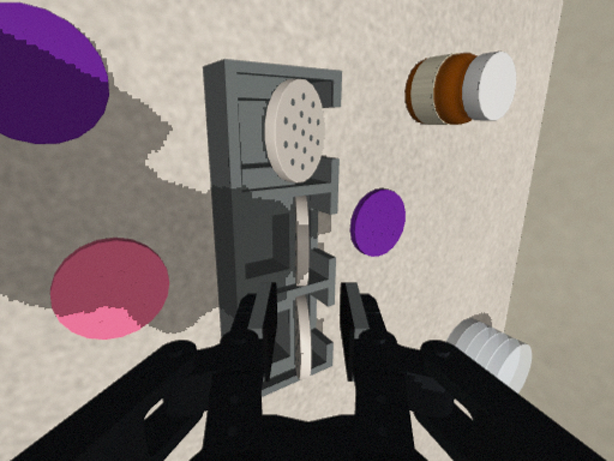

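Picture w3 shows the fingers straddling plates 1 and 2 in line with their slope. Joint 6 sits on its limit, though, so I'll use a slightly smaller tilt.

Request:
{"op": "play_rows", "data": {"increments": [[[0, -0.01, 0], [0, 0, 4]], [[0, -0.01, 0], [0, 0, 4]], [[0, 0, 0], [0, 0, 0]], [[0, 0, 0], [0, 0, 0]]], "gripper": 0.034}}

```text
t: 9.22
eef_pos: [0.5258, -0.2659, 0.1419]
tool_rot: [0.697, -0.675, -0.176, -0.165]
contact_force: [-0.2, -0.5, -0.1]
gripper_width: 0.396
```

Run:
```python
from h import *
T=tool(); print(T.round(3)); o=get_obs(); print(o["t"],np.round(o["q"],2),o["gripper_width"],np.round(o["joint_torque"],1))
go([.557,-.276,.094])
```

```text
[[ 0.883  0.468 -0.023  0.526]
 [ 0.008  0.034  0.999 -0.266]
 [ 0.468 -0.883  0.027  0.142]
 [ 0.     0.     0.     1.   ]]
9.2167 [ 0.7   0.33 -0.23  2.15 -0.63  0.32  1.08] 0.39648649512701034 [ -2.  -43.6  -0.2 -22.1  -0.2  -0.7  -0.5]
tool delta to [0.557, -0.276, 0.094] [ 0.005   0.0566 -0.0121]
```

Request:
{"op": "play_rows", "data": {"increments": [[[0.001, 0.014, -0.003], [0, 0, 0]], [[0.001, 0.014, -0.003], [0, 0, 0]], [[0.001, 0.014, -0.003], [0, 0, 0]], [[0.002, 0.014, -0.003], [0, 0, 0]], [[0, 0, 0], [0, 0, 0]], [[0, 0, 0], [0, 0, 0]]]}}

```text
t: 9.72
eef_pos: [0.5538, -0.277, 0.0923]
tool_rot: [0.699, -0.674, -0.173, -0.166]
contact_force: [0.4, -0.5, 0.6]
gripper_width: 0.395
```

Run:
```python
from h import *
T=tool(); print(T.round(3)); o=get_obs(); print(o["t"],np.round(o["q"],2),o["gripper_width"])
go([.557,-.276,.094]); go([.584,-.276,.040])
```

```text
[[ 0.885  0.466 -0.018  0.554]
 [ 0.001  0.037  0.999 -0.277]
 [ 0.466 -0.884  0.032  0.092]
 [ 0.     0.     0.     1.   ]]
9.7167 [ 0.72  0.46 -0.27  2.1  -0.66  0.23  1.13] 0.3951661025405236
tool delta to [0.557, -0.276, 0.094] [ 0.0037 -0.      0.001 ]
tool delta to [0.584, -0.276, 0.04] [ 0.0024  0.0603 -0.0012]
```

Request:
{"op": "play_rows", "data": {"increments": [[[0.002, 0.011, 0], [0, 0, 1]], [[0.001, 0.011, 0], [0, 0, 1]], [[0, 0.01, 0], [0, 0, 1]], [[0, 0.01, 0], [0, 0, 0]], [[0, 0.009, 0], [0, 0, 0]], [[0, 0.009, 0], [0, 0, 0]], [[0, 0, 0], [0, 0, 0]], [[0, 0, 0], [0, 0, 0]]]}}

```text
t: 10.38
eef_pos: [0.583, -0.2751, 0.04]
tool_rot: [0.702, -0.679, -0.156, -0.148]
contact_force: [-0.0, -0.2, -0.3]
gripper_width: 0.393
```

Run:
```python
from h import *
T=tool(); print(T.round(3)); o=get_obs(); print(o["t"],np.round(o["q"],2),o["gripper_width"],np.round(o["contact_force"],1))
go([.584,-.276,.040])
c,P,M,K=cam("wrist"); save("w4",c[150:384,120:420],2)
```

```text
[[ 0.908  0.419 -0.018  0.583]
 [ 0.004  0.035  0.999 -0.275]
 [ 0.419 -0.908  0.031  0.04 ]
 [ 0.     0.     0.     1.   ]]
10.3833 [ 0.6   0.57 -0.19  2.04 -0.64  0.2   1.08] 0.39272006836666956 [-0.  -0.2 -0.3]
tool delta to [0.584, -0.276, 0.04] [ 0.0009  0.0004 -0.0009]
```

View pics/w4.png

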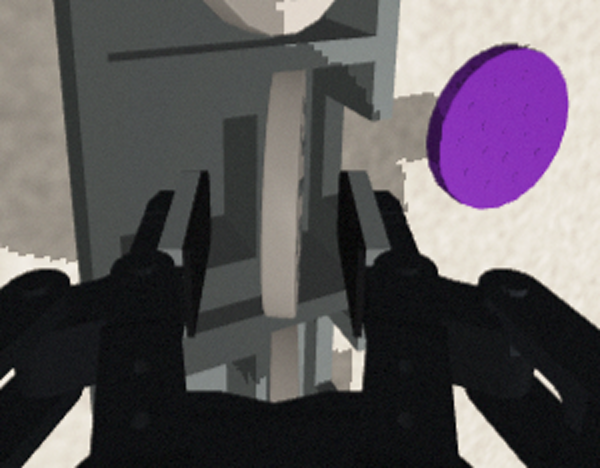

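The picture shows plate 2 edge-on at (285,200), midway between the pads. I'm closing the gripper.

Request:
{"op": "play_rows", "data": {"increments": [[[0, 0, 0], [0, 0, 0]], [[0, 0, 0], [0, 0, 0]], [[0, 0, 0], [0, 0, 0]], [[0, 0, 0], [0, 0, 0]], [[0, 0, 0], [0, 0, 0]], [[0, 0, 0], [0, 0, 0]], [[0, 0, 0], [0, 0, 0]], [[0, 0, 0], [0, 0, 0]]], "gripper": 0, "grip_force": 40}}

```text
t: 11.1
eef_pos: [0.5856, -0.2757, 0.0423]
tool_rot: [0.701, -0.679, -0.157, -0.149]
contact_force: [4.7, -0.1, 6.5]
gripper_width: 0.089
```

Request:
{"op": "play_rows", "data": {"increments": [[[0, -0.005, 0], [0, 0, 0]], [[0, -0.01, 0], [0, 0, 0]], [[0, -0.02, 0], [0, 0, 0]], [[0, -0.03, 0], [0, 0, 0]], [[0, -0.03, 0], [0, 0, 0]], [[0, -0.03, 0], [0, 0, 0]], [[0, -0.03, 0], [0, 0, 0]], [[0, -0.02, 0], [0, 0, 0]], [[0, -0.01, 0], [0, 0, 0]], [[0, 0, 0], [0, 0, 0]]]}}

```text
t: 11.93
eef_pos: [0.5054, -0.2822, 0.2099]
tool_rot: [0.701, -0.679, -0.156, -0.148]
contact_force: [-0.4, 0.3, -0.8]
gripper_width: 0.085
```

Run:
```python
from h import *
T=tool(); print(T.round(3)); o=get_obs(); print(o["t"],np.round(o["q"],2),o["gripper_width"],np.round(o["contact_force"],1))
go([.50,-.13,.30])
c,P,M,K=cam("scene")
x,y,z=np.moveaxis(P,-1,0)
m=(x>.38)&(x<.66)&(y>.1)&(y<.315)&(z>.05)&(z<.062); r=cv2.minAreaRect((P[m][:,:2]*1000).astype(np.float32)); print(r)
```

```text
[[ 0.907  0.42  -0.018  0.505]
 [ 0.004  0.033  0.999 -0.282]
 [ 0.421 -0.907  0.028  0.21 ]
 [ 0.     0.     0.     1.   ]]
11.9333 [ 0.54  0.21 -0.    2.08 -0.49  0.54  0.93] 0.08518410166770438 [-0.4  0.3 -0.8]
tool delta to [0.5, -0.13, 0.3] [ 0.0337 -0.079   0.1547]
((522.5634765625, 227.16864013671875), (163.05245971679688, 153.01275634765625), 0.5230129957199097)
```

Request:
{"op": "play_rows", "data": {"increments": [[[0.004, -0.01, 0.015], [0, 0, 0]], [[0.004, -0.01, 0.025], [0, 0, 0]], [[0.004, -0.01, 0.03], [0, 0, 0]], [[0.002, -0.005, 0.03], [0, 0, 0]], [[0.002, -0.005, 0.03], [0, 0, 0]], [[0.002, -0.001, 0.03], [0, 0, 0]], [[0.002, 0, 0.03], [0, 0, 0]], [[0.002, 0, 0.03], [0, 0, 0]], [[0.002, 0, 0.03], [0, 0, 0]], [[0.002, 0, 0.03], [0, 0, 0]], [[0.002, 0, 0.03], [0, 0, 0]], [[0.001, 0, 0.03], [0, 0, 0]], [[0.001, 0, 0.03], [0, 0, 0]], [[0.001, 0, 0.03], [0, 0, 0]], [[0, 0, 0.03], [0, 0, 0]], [[0, 0, 0.03], [0, 0, 0]], [[0, 0, 0.013], [0, 0, 0]], [[0, 0, 0], [0, 0, 0]]]}}

```text
t: 13.48
eef_pos: [0.5069, 0.1948, 0.2706]
tool_rot: [0.703, -0.678, -0.157, -0.144]
contact_force: [0.3, -0.5, -0.3]
gripper_width: 0.085
```

Run:
```python
from h import *
T=tool(); print(T.round(3)); o=get_obs(); print(o["t"],np.round(o["q"],2),o["gripper_width"],np.round(o["contact_force"],1))
c,P,M,K=cam("wrist"); save("w5",c,1.2); np.savez("w5",P=P,c=c)
# plate in tool frame
Q=(P-T[:3,3])@T[:3,:3]; m=(abs(Q[...,0])<.02)&(Q[...,1]>-.03)&(Q[...,1]<.08)&(abs(Q[...,2])<.06)&(c.min(-1)>90)
print("plate tool-frame", m.sum(), np.nanpercentile(Q[m],[2,50,98],axis=0).round(3).tolist())
x,y,z=np.moveaxis(P,-1,0)
for k,a,b in(("rim",.048,.062),("floor",.008,.03)):
    m=(x>.38)&(x<.66)&(y>.1)&(y<.315)&(z>a)&(z<b); r=cv2.minAreaRect((P[m][:,:2]*1000).astype(np.float32)); print(k,r,np.median(z[m]))
m=(x>.3)&(x<.75)&(y>.28)&(y<.42)&(z>.065)&(z<.075); print("console",cv2.minAreaRect((P[m][:,:2]*1000).astype(np.float32)))
```

```text
[[ 0.909  0.416 -0.026  0.507]
 [ 0.011  0.039  0.999  0.195]
 [ 0.416 -0.909  0.031  0.271]
 [ 0.     0.     0.     1.   ]]
13.4833 [-0.1   0.06 -0.52  2.1   0.4   0.65 -0.87] 0.08521191007316152 [ 0.3 -0.5 -0.3]
plate tool-frame 1201 [[-0.004, -0.026, -0.017], [0.0, -0.023, 0.007], [0.003, -0.005, 0.031]]
rim ((522.929443359375, 226.8338623046875), (160.0373992919922, 150.40562438964844), 0.2947782278060913) 0.05061360108985674
floor ((530.2625732421875, 229.6644744873047), (195.57200622558594, 181.7118682861328), 3.447930097579956) 0.014532055281216566
console ((523.90283203125, 343.88653564453125), (201.38352966308594, 46.32187271118164), 5.127484321594238)
```

View pics/w5.png

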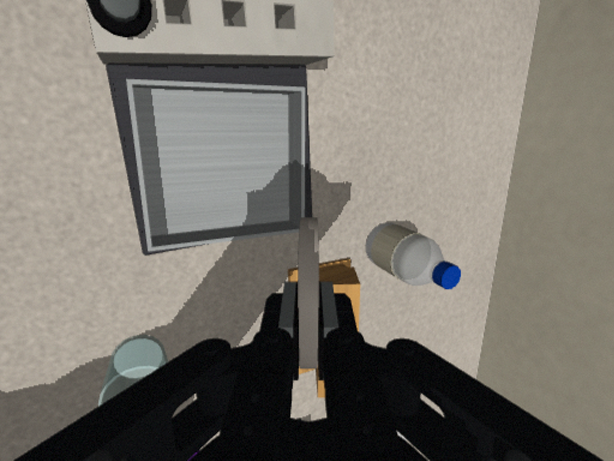

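Picture w5 shows the plate held at (308,290), the basket at (220,165) still centred at (0.523,0.227), and the console holes at (178,12), (234,12), (285,15). I'll tilt further so the plate lies down gently.

Request:
{"op": "play_rows", "data": {"increments": [[[0, 0, 0], [0, 0, -5]], [[0, 0, 0], [0, 0, -5]], [[0, 0, 0], [0, 0, -5]], [[0, 0, 0], [0, 0, -4]], [[0, 0, 0], [0, 0, 0]], [[0, 0, 0], [0, 0, 0]]]}}

```text
t: 14.03
eef_pos: [0.5081, 0.1866, 0.2705]
tool_rot: [0.672, -0.654, -0.248, -0.244]
contact_force: [0.7, 0.0, 0.3]
gripper_width: 0.083
```

Run:
```python
from h import *
T=tool(); print(T.round(3)); o=get_obs(); print(o["t"],np.round(o["q"],2),o["gripper_width"],np.round(o["contact_force"],1))
go([.555,.190,.12]); go([.555,.190,.054])
```

```text
[[ 0.758  0.652 -0.013  0.508]
 [-0.004  0.025  1.     0.187]
 [ 0.652 -0.758  0.022  0.27 ]
 [ 0.     0.     0.     1.   ]]
14.0333 [-0.17 -0.   -0.54  2.29  1.05  0.49 -1.57] 0.08264757858593942 [0.7 0.  0.3]
tool delta to [0.555, 0.19, 0.12] [-0.0626  0.1447 -0.0005]
tool delta to [0.555, 0.19, 0.054] [-0.1056  0.1947 -0.0019]
```

Request:
{"op": "play_rows", "data": {"increments": [[[-0.0078, 0.018, 0], [0, 0, 0]], [[-0.0078, 0.018, 0], [0, 0, 0]], [[-0.0078, 0.018, 0], [0, 0, 0]], [[-0.0078, 0.018, 0], [0, 0, 0]], [[-0.0078, 0.018, 0], [0, 0, 0]], [[-0.0078, 0.018, 0], [0, 0, 0]], [[-0.0078, 0.018, 0], [0, 0, 0]], [[-0.0078, 0.018, 0], [0, 0, 0]], [[0, 0, 0], [0, 0, 0]], [[0, 0, 0], [0, 0, 0]]]}}

```text
t: 14.87
eef_pos: [0.5566, 0.1908, 0.1214]
tool_rot: [0.671, -0.654, -0.247, -0.245]
contact_force: [0.2, -0.7, -0.3]
gripper_width: 0.086
```

Run:
```python
from h import *
T=tool(); print(T.round(3)); o=get_obs(); print(o["t"],np.round(o["q"],2),o["gripper_width"],np.round(o["contact_force"],1))
go([.555,.190,.056])
```

```text
[[ 0.757  0.653 -0.011  0.557]
 [-0.006  0.024  1.     0.191]
 [ 0.653 -0.757  0.022  0.121]
 [ 0.     0.     0.     1.   ]]
14.8667 [-0.2   0.39 -0.51  2.33  1.87  0.58 -2.35] 0.08586840387943144 [ 0.2 -0.7 -0.3]
tool delta to [0.555, 0.19, 0.056] [-0.0439  0.0485 -0.0022]
```

Request:
{"op": "play_rows", "data": {"increments": [[[-0.011, 0.012, 0], [0, 0, 0]], [[-0.011, 0.012, 0], [0, 0, 0]], [[-0.011, 0.012, -0.001], [0, 0, 0]], [[-0.011, 0.0125, -0.001], [0, 0, 0]], [[0, 0.002, 0], [0, 0, 0]], [[0, 0.002, 0], [0, 0, 0]], [[0, 0, 0], [0, 0, 0]], [[0, 0, 0], [0, 0, 0]]]}}

```text
t: 15.53
eef_pos: [0.5584, 0.192, 0.0558]
tool_rot: [0.672, -0.652, -0.249, -0.247]
contact_force: [0.3, 0.5, -1.2]
gripper_width: 0.086
```

Request:
{"op": "play_rows", "data": {"increments": [[[-0.0013, 0.0015, 0], [0, 0, 0]], [[-0.0013, 0.0015, 0], [0, 0, 0]], [[0, 0, 0], [0, 0, 0]], [[0, 0, 0], [0, 0, 0]]]}}

```text
t: 15.87
eef_pos: [0.5575, 0.1919, 0.0503]
tool_rot: [0.672, -0.653, -0.249, -0.246]
contact_force: [-0.1, -0.5, -0.6]
gripper_width: 0.088
```

Request:
{"op": "play_rows", "data": {"increments": [[[-0.0013, 0.0015, 0], [0, 0, 0]], [[0, 0, 0], [0, 0, 0]], [[0, 0, 0], [0, 0, 0]]]}}

```text
t: 16.12
eef_pos: [0.5577, 0.1921, 0.0486]
tool_rot: [0.672, -0.653, -0.249, -0.246]
contact_force: [-2.6, -0.3, 3.8]
gripper_width: 0.084
```

Request:
{"op": "play_rows", "data": {"increments": [[[0, 0, 0], [0, 0, 0]], [[0, 0, 0], [0, 0, 0]], [[0, 0, 0], [0, 0, 0]], [[0, 0, 0], [0, 0, 0]], [[0, 0, 0], [0, 0, 0]]], "gripper": 0.026}}

```text
t: 16.53
eef_pos: [0.5574, 0.192, 0.0481]
tool_rot: [0.672, -0.653, -0.249, -0.246]
contact_force: [-0.6, -0.6, 0.3]
gripper_width: 0.303
```

Request:
{"op": "play_rows", "data": {"increments": [[[0, -0.005, 0], [0, 0, 0]], [[0, -0.006, 0], [0, 0, 0]], [[0, -0.008, 0], [0, 0, 0]], [[0, -0.008, 0], [0, 0, 0]], [[0, -0.01, 0], [0, 0, 0]], [[0, -0.015, 0], [0, 0, 0]], [[0, -0.02, 0], [0, 0, 0]], [[0, -0.02, 0], [0, 0, 0]], [[0, -0.03, 0], [0, 0, 0]], [[0, -0.03, 0], [0, 0, 0]], [[0, -0.03, 0], [0, 0, 0]], [[0, 0, 0], [0, 0, 0]], [[0, 0, 0], [0, 0, 0]]]}}

```text
t: 17.62
eef_pos: [0.4713, 0.1937, 0.1312]
tool_rot: [0.669, -0.659, -0.248, -0.236]
contact_force: [0.6, -0.0, -0.6]
gripper_width: 0.303
```

Run:
```python
from h import *
T=tool(); print(T.round(3)); o=get_obs(); print(o["t"],np.round(o["q"],2),o["gripper_width"],np.round(o["contact_force"],1))
c,P,M,K=cam("scene"); save("s2",c[130:350,150:450],2.5)
```

```text
[[ 0.765  0.644 -0.02   0.471]
 [ 0.01   0.019  1.     0.194]
 [ 0.644 -0.765  0.008  0.131]
 [ 0.     0.     0.     1.   ]]
17.6167 [ 0.28  0.53 -1.26  2.44  1.73  0.97 -2.24] 0.30328669892256954 [ 0.6 -0.  -0.6]
```

View pics/s2.png

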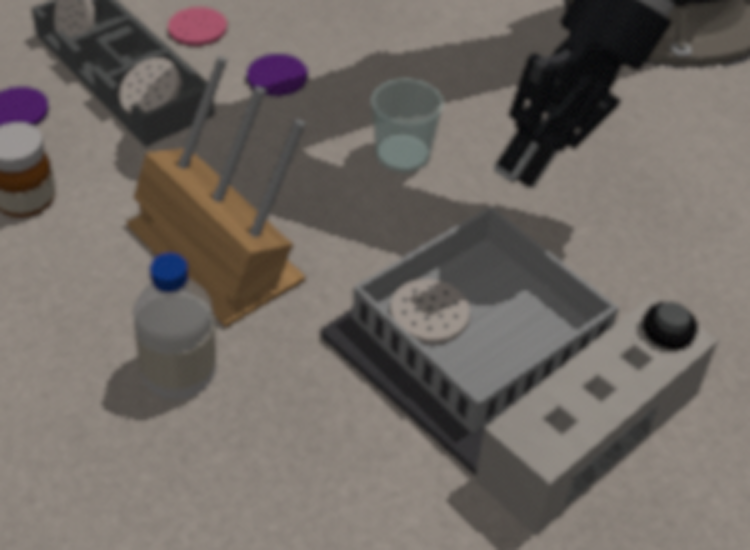

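Plate 2 lies flat in the basket at (430,305). Next is plate 1.

Request:
{"op": "play_rows", "data": {"increments": [[[0.016, -0.019, 0], [0, 0, 0]], [[0.016, -0.019, 0], [0, 0, 0]], [[0.016, -0.019, 0], [0, 0, 0]], [[0.016, -0.019, 0], [0, 0, 0]], [[0.016, -0.019, 0], [0, 0, 0]], [[0.016, -0.019, -0.01], [0, 0, 3]], [[0, 0, -0.025], [0, 0, 4]], [[0, 0, -0.036], [0, 0, 4]], [[0, 0, -0.036], [0, 0, 4]], [[0, 0, -0.036], [0, 0, 0]], [[0, 0, -0.036], [0, 0, 0]], [[0, 0, -0.036], [0, 0, 0]], [[0, 0, -0.036], [0, 0, 0]], [[0, 0, -0.036], [0, 0, 0]], [[0, 0, -0.036], [0, 0, 0]], [[0, 0, -0.036], [0, 0, 0]], [[0, 0, -0.036], [0, 0, 0]], [[0, 0, -0.036], [0, 0, 0]], [[0, 0, -0.036], [0, 0, 0]], [[0, 0, 0], [0, 0, 0]]], "gripper": 0.034}}

```text
t: 19.33
eef_pos: [0.4703, -0.218, 0.2651]
tool_rot: [-0.67, 0.691, 0.194, 0.191]
contact_force: [0.2, -0.0, 0.4]
gripper_width: 0.395
```

Run:
```python
from h import *
T=tool(); print(T.round(3)); o=get_obs(); print(o["t"],np.round(o["q"],2),o["gripper_width"],np.round(o["contact_force"],1))
d=T[:3,1]; print(Ro.from_matrix(T[:3,:3].T@np.array([[.908,.419,0],[0,0,1],[.419,-.908,0]])).as_rotvec(degrees=True).round(1))
go([.556,-.353,.098])
c,P,M,K=cam("wrist"); np.savez("w6",P=P,c=c)
x,y,z=np.moveaxis(P,-1,0); b=c.astype(int)
for y0 in(-.354,):
    m=(abs(y-y0)<.012)&(z>.043)&(z<.08)&(x>.54)&(x<.61)&(b.min(-1)>80)
    Q=P[m]; print(len(Q),np.nanpercentile(Q,[3,50,97],axis=0).round(4).tolist(), Q[np.argsort(-Q[:,2])[:8]].mean(0).round(4))
```

```text
[[ 0.852  0.524  0.005  0.47 ]
 [ 0.011 -0.027  1.    -0.218]
 [ 0.524 -0.851 -0.029  0.265]
 [ 0.     0.     0.     1.   ]]
19.3333 [ 0.53 -0.03 -0.09  2.25 -0.48  0.45  0.83] 0.3945602795463463 [ 0.2 -0.   0.4]
[1.6 0.5 6.8]
tool delta to [0.556, -0.353, 0.098] [-0.016   0.1909 -0.1296]
86 [[0.5707, -0.3648, 0.0618], [0.5739, -0.3526, 0.0646], [0.5776, -0.3425, 0.0669]] [ 0.576  -0.3518  0.0668]
```

Request:
{"op": "play_rows", "data": {"increments": [[[0, 0, 0], [0.8, 0, 3.4]], [[0, 0, 0], [0.8, 0.5, 3.4]], [[0.0013, 0.0273, -0.0186], [0, 0, 0]], [[0.0013, 0.0273, -0.0186], [0, 0, 0]], [[0.0013, 0.0273, -0.0186], [0, 0, 0]], [[0.0013, 0.0273, -0.0186], [0, 0, 0]], [[0.0013, 0.0273, -0.0186], [0, 0, 0]], [[0.0013, 0.0273, -0.0186], [0, 0, 0]], [[0.0013, 0.0273, -0.0186], [0, 0, 0]], [[0, 0, 0], [0, 0, 0]], [[0, 0, 0], [0, 0, 0]]]}}

```text
t: 20.3
eef_pos: [0.559, -0.3378, 0.0907]
tool_rot: [0.693, -0.689, -0.153, -0.145]
contact_force: [0.3, 0.2, -0.2]
gripper_width: 0.398
```

Run:
```python
from h import *
T=tool(); print(T.round(3)); o=get_obs(); print(o["t"],np.round(o["q"],2),o["gripper_width"],np.round(o["contact_force"],1))
go([.585,-.353,.041])
```

```text
[[ 0.911  0.412 -0.011  0.559]
 [ 0.009  0.008  1.    -0.338]
 [ 0.412 -0.911  0.003  0.091]
 [ 0.     0.     0.     1.   ]]
20.3 [ 0.69  0.49 -0.16  1.99 -0.48  0.33  1.  ] 0.39762235487562236 [ 0.3  0.2 -0.2]
tool delta to [0.585, -0.353, 0.041] [ 0.0031  0.0559 -0.0157]
```

Request:
{"op": "play_rows", "data": {"increments": [[[0.001, 0, -0.008], [0, 0, 0]], [[0.001, 0, -0.008], [0, 0, 0]], [[0.001, 0.012, 0], [0, 0, 0]], [[0, 0.012, 0], [0, 0, 0]], [[0, 0.012, 0], [0, 0, 0]], [[0, 0.01, 0], [0, 0, 0]], [[0, 0.01, 0], [0, 0, 0]], [[0, 0, 0], [0, 0, 0]], [[0, 0, 0], [0, 0, 0]]]}}

```text
t: 21.05
eef_pos: [0.5855, -0.3523, 0.0409]
tool_rot: [0.694, -0.688, -0.153, -0.145]
contact_force: [-0.2, 0.2, 0.4]
gripper_width: 0.398
```

Request:
{"op": "play_rows", "data": {"increments": [[[0, 0, 0], [0, 0, 0]], [[0, 0, 0], [0, 0, 0]], [[0, 0, 0], [0, 0, 0]], [[0, 0, 0], [0, 0, 0]], [[0, 0, 0], [0, 0, 0]], [[0, 0, 0], [0, 0, 0]], [[0, 0, 0], [0, 0, 0]], [[0, 0, 0], [0, 0, 0]]], "gripper": 0}}

```text
t: 21.72
eef_pos: [0.5859, -0.3534, 0.0425]
tool_rot: [0.693, -0.689, -0.154, -0.146]
contact_force: [-0.6, -0.8, 3.3]
gripper_width: 0.089
```

Request:
{"op": "play_rows", "data": {"increments": [[[0, -0.005, 0], [0, 0, 0]], [[0, -0.01, 0], [0, 0, 0]], [[0, -0.02, 0], [0, 0, 0]], [[0, -0.03, 0], [0, 0, 0]], [[0, -0.03, 0], [0, 0, 0]], [[0, -0.03, 0], [0, 0, 0]], [[0, -0.03, 0], [0, 0, 0]], [[0, -0.02, 0], [0, 0, 0]], [[0, -0.01, 0], [0, 0, 0]], [[0, 0, 0], [0, 0, 0]]]}}

```text
t: 22.55
eef_pos: [0.5088, -0.3557, 0.2132]
tool_rot: [0.692, -0.689, -0.155, -0.147]
contact_force: [-0.4, -0.1, -1.0]
gripper_width: 0.085
```

Run:
```python
from h import *
T=tool(); print(T.round(3)); o=get_obs(); print(o["t"],np.round(o["q"],2),o["gripper_width"],np.round(o["contact_force"],1))
go([.507,.26,.27])
```

```text
[[ 0.909  0.416 -0.012  0.509]
 [ 0.01   0.006  1.    -0.356]
 [ 0.416 -0.909  0.001  0.213]
 [ 0.     0.     0.     1.   ]]
22.55 [ 0.73  0.28 -0.1   1.97 -0.42  0.59  0.97] 0.08523074164584657 [-0.4 -0.1 -1. ]
tool delta to [0.507, 0.26, 0.27] [ 0.0281 -0.0486  0.6157]
```

Request:
{"op": "play_rows", "data": {"increments": [[[0.004, -0.01, 0.02], [0, 0, 0]], [[0.004, -0.01, 0.03], [0, 0, 0]], [[0.004, -0.01, 0.035], [0, 0, 0]], [[0.004, -0.01, 0.035], [0, 0, 0]], [[0.004, -0.008, 0.035], [0, 0, 0]], [[0.004, -0.001, 0.035], [0, 0, 0]], [[0.004, 0, 0.035], [0, 0, 0]], [[0, 0, 0.035], [0, 0, 0]], [[0, 0, 0.035], [0, 0, 0]], [[0, 0, 0.035], [0, 0, 0]], [[0, 0, 0.035], [0, 0, 0]], [[0, 0, 0.035], [0, 0, 0]], [[0, 0, 0.035], [0, 0, 0]], [[0, 0, 0.035], [0, 0, 0]], [[0, 0, 0.035], [0, 0, -5]], [[0, 0, 0.035], [0, 0, -5]], [[0, 0, 0.025], [0, 0, -5]], [[0, 0, 0.02], [0, 0, -4]], [[0, 0, 0], [0, 0, 0]], [[0, 0, 0], [0, 0, 0]]]}}

```text
t: 24.22
eef_pos: [0.5071, 0.1863, 0.2649]
tool_rot: [-0.668, 0.675, 0.225, 0.217]
contact_force: [-0.3, -0.7, -0.4]
gripper_width: 0.086
```

Run:
```python
from h import *
T=tool(); print(T.round(3)); o=get_obs(); print(o["t"],np.round(o["q"],2),o["gripper_width"],np.round(o["contact_force"],1))
c,P,M,K=cam("wrist")
x,y,z=np.moveaxis(P,-1,0)
m=(x>.38)&(x<.66)&(y>.1)&(y<.315)&(z>.048)&(z<.062); r=cv2.minAreaRect((P[m][:,:2]*1000).astype(np.float32)); print(r,np.median(z[m]))
c,P,M,K=cam("scene")
x,y,z=np.moveaxis(P,-1,0)
m=(x>.38)&(x<.66)&(y>.1)&(y<.315)&(z>.05)&(z<.062); r=cv2.minAreaRect((P[m][:,:2]*1000).astype(np.float32)); print(r)
go([.555,.260,.12])
```

```text
[[ 0.805  0.594 -0.007  0.507]
 [ 0.013 -0.006  1.     0.186]
 [ 0.594 -0.805 -0.013  0.265]
 [ 0.     0.     0.     1.   ]]
24.2167 [-0.07  0.03 -0.64  2.23  0.89  0.55 -1.39] 0.08578290445821593 [-0.3 -0.7 -0.4]
((523.1582641601562, 226.86312866210938), (160.67347717285156, 150.47544860839844), 0.2787477672100067) 0.05061231856945045
((522.4141235351562, 227.3115234375), (163.0555877685547, 152.9116668701172), 0.35506191849708557)
tool delta to [0.555, 0.26, 0.12] [-0.0487  0.1445  0.077 ]
```

Request:
{"op": "play_rows", "data": {"increments": [[[-0.006, 0.018, 0.01], [0, 0, 0]], [[-0.006, 0.018, 0.01], [0, 0, 0]], [[-0.006, 0.018, 0.01], [0, 0, 0]], [[-0.006, 0.018, 0.01], [0, 0, 0]], [[-0.006, 0.018, 0.01], [0, 0, 0]], [[-0.006, 0.018, 0.01], [0, 0, 0]], [[-0.006, 0.018, 0.01], [0, 0, 0]], [[-0.006, 0.018, 0.007], [0, 0, 0]], [[0, 0, 0], [0, 0, 0]], [[0, 0, 0], [0, 0, 0]]]}}

```text
t: 25.15
eef_pos: [0.556, 0.2594, 0.1206]
tool_rot: [-0.667, 0.676, 0.223, 0.22]
contact_force: [0.1, 0.2, 0.3]
gripper_width: 0.084
```

Run:
```python
from h import *
T=tool(); print(T.round(3)); o=get_obs(); print(o["t"],np.round(o["q"],2),o["gripper_width"],np.round(o["contact_force"],1))
go([.556,.260,.054])
```

```text
[[ 0.804  0.595 -0.001  0.556]
 [ 0.009 -0.01   1.     0.259]
 [ 0.595 -0.804 -0.013  0.121]
 [ 0.     0.     0.     1.   ]]
25.15 [-0.27  0.44 -0.59  2.19  1.52  0.67 -2.07] 0.08390844833058594 [0.1 0.2 0.3]
tool delta to [0.556, 0.26, 0.054] [-0.0396  0.0536  0.0015]
```

Request:
{"op": "play_rows", "data": {"increments": [[[-0.0099, 0.0134, 0.0004], [0, 0, 0]], [[-0.0099, 0.0134, 0.0004], [0, 0, 0]], [[-0.0099, 0.0134, 0.0004], [0, 0, 0]], [[-0.0099, 0.0134, 0.0004], [0, 0, 0]], [[-0.0012, 0.0016, 0], [0, 0, 0]], [[-0.0012, 0.0016, 0], [0, 0, 0]], [[0, 0, 0], [0, 0, 0]], [[0, 0, 0], [0, 0, 0]]]}}

```text
t: 25.82
eef_pos: [0.5568, 0.2616, 0.0527]
tool_rot: [-0.668, 0.674, 0.225, 0.221]
contact_force: [0.2, 0.1, -1.2]
gripper_width: 0.084
```

Request:
{"op": "play_rows", "data": {"increments": [[[-0.0012, 0.0016, 0], [0, 0, 0]], [[0, 0, 0], [0, 0, 0]], [[0, 0, 0], [0, 0, 0]]]}}

```text
t: 26.07
eef_pos: [0.5568, 0.262, 0.0504]
tool_rot: [-0.668, 0.674, 0.225, 0.221]
contact_force: [-0.8, 0.0, 4.9]
gripper_width: 0.085
```

Request:
{"op": "play_rows", "data": {"increments": [[[0, 0, 0], [0, 0, 0]], [[0, 0, 0], [0, 0, 0]], [[0, 0, 0], [0, 0, 0]], [[0, 0, 0], [0, 0, 0]], [[0, 0, 0], [0, 0, 0]]], "gripper": 0.026}}

```text
t: 26.48
eef_pos: [0.5558, 0.2616, 0.049]
tool_rot: [-0.668, 0.675, 0.224, 0.22]
contact_force: [-0.3, 0.1, 0.5]
gripper_width: 0.304
```

Request:
{"op": "play_rows", "data": {"increments": [[[0, -0.005, 0], [0, 0, 0]], [[0, -0.006, 0], [0, 0, 0]], [[0, -0.008, 0], [0, 0, 0]], [[0, -0.008, 0], [0, 0, 0]], [[0, -0.01, 0], [0, 0, 0]], [[0, -0.015, 0], [0, 0, 0]], [[0, -0.02, 0], [0, 0, 0]], [[0, -0.02, 0], [0, 0, 0]], [[0, -0.02, 0], [0, 0, 0]], [[0, 0, 0], [0, 0, 0]]]}}

```text
t: 27.32
eef_pos: [0.4878, 0.2642, 0.1424]
tool_rot: [-0.668, 0.673, 0.227, 0.221]
contact_force: [0.1, 1.0, 0.0]
gripper_width: 0.305
```

Run:
```python
from h import *
T=tool(); print(T.round(3)); o=get_obs(); print(o["t"],np.round(o["q"],2),o["gripper_width"],np.round(o["contact_force"],1))
go([.635,-.197,.30])
print("to vertical",Ro.from_matrix(T[:3,:3].T@np.array([[1,0,0],[0,0,1],[0,-1,0.]])).as_rotvec(degrees=True).round(1))
c,P,M,K=cam("scene");x,y,z=np.moveaxis(P,-1,0)
m=(x>.44)&(x<.61)&(y>.15)&(y<.305)&(z<.06)&(c.min(-1)>140); print(m.sum(),np.nanpercentile(P[m],[2,50,98],axis=0).round(3).tolist())
m=(x>.54)&(x<.65)&(y>-.23)&(y<-.16)&(z>.0)&(c.min(-1)>110); Q=P[m]; print(m.sum(),Q[np.argmax(Q[:,2])].round(4), Q[np.argmin(Q[:,2])].round(4)); 
mu=Q.mean(0); n=np.linalg.svd(Q-mu)[2][2]; print(mu.round(4),n.round(3))
```

```text
[[ 0.8    0.6   -0.006  0.488]
 [ 0.01  -0.004  1.     0.264]
 [ 0.6   -0.8   -0.009  0.142]
 [ 0.     0.     0.     1.   ]]
27.3167 [-0.32  0.34 -0.65  2.29  1.44  0.7  -2.13] 0.30498980206041204 [0.1 1.  0. ]
tool delta to [0.635, -0.197, 0.3] [ 0.2076 -0.0359 -0.4634]
to vertical [ 0.4  0.5 36.9]
0 [nan, nan, nan]
411 [ 0.5616 -0.2012  0.0554] [ 0.6392 -0.1674  0.    ]
[ 0.5963 -0.1948  0.0338] [ 0.557 -0.017  0.831]
  return np.nanmean(a, axis, out=out, keepdims=keepdims)
```

Request:
{"op": "play_rows", "data": {"increments": [[[0.013, -0.02, 0], [0, 0, 6.2]], [[0.012, -0.022, 0], [0, 0, 6.2]], [[0.009, -0.024, 0], [0, 0, 6.2]], [[0.006, -0.025, 0], [0, 0, 6.2]], [[0.003, -0.025, 0], [0, 0, 6.2]], [[0, -0.025, 0], [0, 0, 6]], [[0.01, 0, -0.033], [0, 0, 0]], [[0.01, 0, -0.033], [0, 0, 0]], [[0.01, 0, -0.033], [0, 0, 0]], [[0.01, 0, -0.033], [0, 0, 0]], [[0.01, 0, -0.033], [0, 0, 0]], [[0.01, 0, -0.033], [0, 0, 0]], [[0.01, 0, -0.033], [0, 0, 0]], [[0.01, 0, -0.033], [0, 0, 0]], [[0.01, 0, -0.033], [0, 0, 0]], [[0.01, 0, -0.033], [0, 0, 0]], [[0.01, 0, -0.033], [0, 0, 0]], [[0.01, 0, -0.033], [0, 0, 0]], [[0.01, 0, -0.033], [0, 0, 0]], [[0, 0, 0], [0, 0, 0]]], "gripper": 0}}

```text
t: 29.03
eef_pos: [0.5902, -0.1835, 0.2804]
tool_rot: [-0.687, 0.72, 0.06, 0.08]
contact_force: [-0.4, -1.0, -0.3]
gripper_width: 0.003
```

Run:
```python
from h import *
T=tool(); print(T.round(3)); o=get_obs(); print(o["t"],np.round(o["q"],2),o["gripper_width"],np.round(o["contact_force"],1))
print("to vertical",Ro.from_matrix(T[:3,:3].T@np.array([[1,0,0],[0,0,1],[0,-1,0.]])).as_rotvec(degrees=True).round(1))
go([.638,-.197,.07])
```

```text
[[ 0.98   0.196  0.032  0.59 ]
 [-0.022 -0.049  0.999 -0.183]
 [ 0.198 -0.979 -0.044  0.28 ]
 [ 0.     0.     0.     1.   ]]
29.0333 [ 0.68  0.29 -0.59  1.77  0.23  0.93 -0.02] 0.003332872038346126 [-0.4 -1.  -0.3]
to vertical [ 2.7 -1.6 11.4]
tool delta to [0.638, -0.197, 0.07] [ 0.0056  0.2161 -0.0028]
```

Request:
{"op": "play_rows", "data": {"increments": [[[0, 0, 0], [1.3, -0.8, 5.7]], [[0, 0, 0], [1.4, -0.8, 5.7]], [[0.008, 0, -0.0023], [0, 0, 0]], [[0.008, 0, -0.0023], [0, 0, 0]], [[0.008, 0.03, -0.0023], [0, 0, 0]], [[0.008, 0.03, -0.0023], [0, 0, 0]], [[0.008, 0.03, -0.0023], [0, 0, 0]], [[0.008, 0.03, -0.0023], [0, 0, 0]], [[0, 0.03, 0], [0, 0, 0]], [[0, 0.03, 0], [0, 0, 0]], [[0, 0.03, 0], [0, 0, 0]], [[0, 0, 0], [0, 0, 0]]]}}

```text
t: 30.03
eef_pos: [0.6339, -0.1854, 0.0648]
tool_rot: [0.709, -0.705, -0.002, 0.007]
contact_force: [-1.3, -0.5, -0.2]
gripper_width: -0.002
```

Run:
```python
from h import *
T=tool(); print(T.round(3)); o=get_obs(); print(o["t"],np.round(o["q"],2),o["gripper_width"],np.round(o["contact_force"],1))
print("to vertical",Ro.from_matrix(T[:3,:3].T@np.array([[1,0,0],[0,0,1],[0,-1,0.]])).as_rotvec(degrees=True).round(1))
go([.638,-.197,.018])
c,P,M,K=cam("wrist");x,y,z=np.moveaxis(P,-1,0); save("w7",c,1.2)
for yy in (-.2,-.19,-.185,-.18): 
  m=(abs(y-yy)<.003)&(x<.63)&(x>.54)&(c.min(-1)>100); Q=P[m]; print(yy,m.sum(),Q[np.argmin(Q[:,0])].round(3),Q[np.argmax(Q[:,0])].round(3)) if m.sum() else 0
```

```text
[[ 1.    -0.008 -0.012  0.634]
 [ 0.012  0.005  1.    -0.185]
 [-0.008 -1.     0.005  0.065]
 [ 0.     0.     0.     1.   ]]
30.0333 [ 0.54  0.69 -0.5   1.68  0.4   0.88 -0.11] -0.002026438197358851 [-1.3 -0.5 -0.2]
to vertical [-0.3  0.7 -0.4]
tool delta to [0.638, -0.197, 0.018] [ 0.0043  0.0467 -0.0119]
-0.2 933 [ 0.559 -0.2    0.053] [ 0.63 -0.2   0.  ]
-0.19 884 [ 0.56  -0.192  0.053] [ 0.63  -0.192 -0.001]
-0.185 901 [ 0.561 -0.187  0.052] [ 0.63  -0.188 -0.002]
-0.18 862 [ 0.562 -0.183  0.051] [ 0.63  -0.182 -0.001]
```

View pics/w7.png

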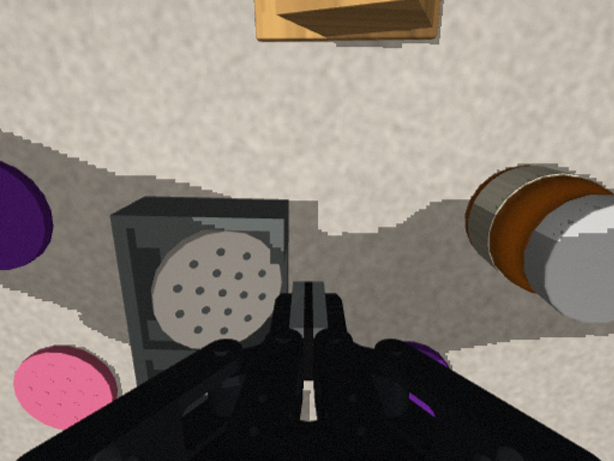

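Picture w7 shows plate 3 at (217,285) with its +x rim in the notch. I'll push that rim back into the well from outside and press again.

Request:
{"op": "play_rows", "data": {"increments": [[[0.003, 0.015, -0.006], [0, 0, 0]], [[0.001, 0.015, -0.006], [0, 0, 0]], [[0, 0.01, 0], [0, 0, 0]], [[0, 0.006, 0], [0, 0, 0]], [[-0.003, 0, 0], [0, 0, 0]], [[-0.003, 0, 0], [0, 0, 0]], [[-0.003, 0, 0], [0, 0, 0]], [[-0.003, 0, 0], [0, 0, 0]], [[-0.003, 0, 0], [0, 0, 0]], [[-0.003, 0, 0], [0, 0, 0]], [[-0.003, 0, 0], [0, 0, 0]], [[-0.003, 0, 0], [0, 0, 0]], [[-0.003, 0, 0], [0, 0, 0]], [[0, 0, 0], [0, 0, 0]]]}}

```text
t: 31.25
eef_pos: [0.6147, -0.1984, 0.0251]
tool_rot: [0.708, -0.706, -0.004, 0.004]
contact_force: [0.3, 0.6, 0.1]
gripper_width: -0.004
```

Request:
{"op": "play_rows", "data": {"increments": [[[0, -0.02, 0], [0, 0, 0]], [[-0.001, -0.02, 0], [0, 0, 0]], [[-0.001, 0, 0], [0, 0, 0]], [[0, 0, 0], [0, 0, 0]]]}}

```text
t: 31.58
eef_pos: [0.6142, -0.1986, 0.0663]
tool_rot: [0.708, -0.706, -0.005, 0.003]
contact_force: [-0.3, 0.7, 0.4]
gripper_width: 0.002
```

Run:
```python
from h import *
T=tool(); print(T.round(3)); o=get_obs(); print(o["t"],np.round(o["contact_force"],1))
c,P,M,K=cam("wrist");x,y,z=np.moveaxis(P,-1,0)
m=(abs(y+.18)<.014)&(x<.63)&(x>.53)&(z>.008)&(c.min(-1)>100); Q=P[m]; print(m.sum(),Q[np.argmin(Q[:,0])].round(3),Q[np.argmax(Q[:,0])].round(3),Q[np.argmax(Q[:,2])].round(3),Q[np.argmin(Q[:,2])].round(3))
n=np.linalg.svd(Q-Q.mean(0))[2][2];print(n.round(3))
```

```text
[[ 1.     0.003 -0.012  0.614]
 [ 0.012  0.003  1.    -0.199]
 [ 0.003 -1.     0.003  0.066]
 [ 0.     0.     0.     1.   ]]
31.5833 [-0.3  0.7  0.4]
3422 [ 0.553 -0.189  0.151] [ 0.622 -0.166  0.037] [ 0.554 -0.188  0.152] [ 0.617 -0.192  0.016]
[ 0.615 -0.435  0.657]
```

Run:
```python
from h import *
c,P,M,K=cam("wrist");x,y,z=np.moveaxis(P,-1,0); save("w8",c[130:384,60:330],2.2)
m=(abs(y+.18)<.012)&(x<.61)&(x>.54)&(z>.008)&(z<.075)&(c.min(-1)>100); Q=P[m]; print(m.sum(),Q[np.argmin(Q[:,0])].round(3),Q[np.argmax(Q[:,0])].round(3),Q[np.argmax(Q[:,2])].round(3),Q[np.argmin(Q[:,2])].round(3))
```

```text
2587 [ 0.565 -0.191  0.057] [ 0.61  -0.183  0.024] [ 0.567 -0.191  0.059] [ 0.61  -0.181  0.021]
```

View pics/w8.png

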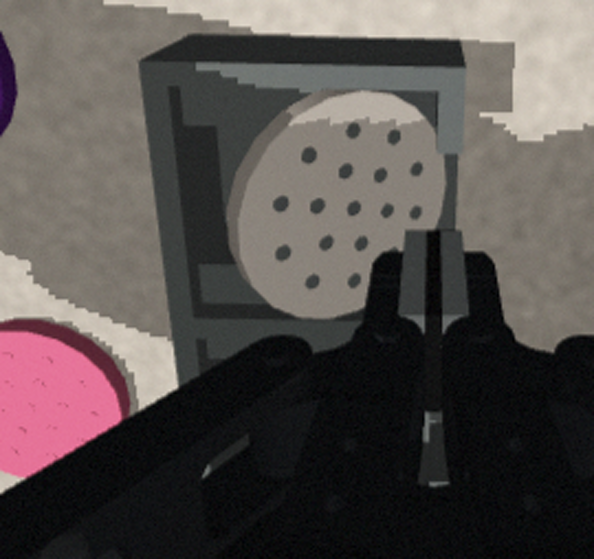

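Plate 3 at (340,205) now slopes more, with its top edge at z≈0.058. I'll press it fully down.

Request:
{"op": "play_rows", "data": {"increments": [[[-0.004, 0, 0.001], [0, 0, 0]], [[-0.004, 0.01, 0], [0, 0, 0]], [[0, 0.008, 0], [0, 0, 0]], [[0, 0.006, 0], [0, 0, 0]], [[0, 0.005, 0], [0, 0, 0]], [[0, 0.005, 0], [0, 0, 0]], [[0, 0.004, 0], [0, 0, 0]], [[0, 0.004, 0], [0, 0, 0]], [[0, 0.004, 0], [0, 0, 0]], [[0, 0.002, 0], [0, 0, 0]], [[0, 0, 0], [0, 0, 0]], [[0, 0, 0], [0, 0, 0]]]}}

```text
t: 32.68
eef_pos: [0.6112, -0.1974, 0.02]
tool_rot: [0.708, -0.706, -0.008, 0.0]
contact_force: [7.3, -0.5, 8.7]
gripper_width: 0.0
```

Request:
{"op": "play_rows", "data": {"increments": [[[0, -0.02, 0], [0, 0, 0]], [[0, -0.03, 0], [0, 0, 0]], [[0, -0.03, 0], [0, 0, 0]], [[-0.02, -0.03, 0], [0, 0, 0]], [[-0.02, -0.03, 0], [0, 0, 0]], [[-0.02, 0, 0], [0, 0, -5]], [[-0.02, 0, 0], [0, 0, -5]], [[0, 0, 0], [0, 0, -5]], [[0, 0, 0], [0, 0, -5]], [[0, 0, 0], [0, 0, -5]], [[0, 0, 0], [0, 0, 0]], [[0, 0, 0], [0, 0, 0]]], "gripper": 0.034}}

```text
t: 33.68
eef_pos: [0.5243, -0.1992, 0.1548]
tool_rot: [0.693, -0.688, -0.155, -0.149]
contact_force: [0.6, 0.1, -0.0]
gripper_width: 0.398
```

Run:
```python
from h import *
T=tool(); print(T.round(3)); o=get_obs(); print(o["t"],np.round(o["q"],2),o["gripper_width"],np.round(o["contact_force"],1))
c,P,M,K=cam("wrist");x,y,z=np.moveaxis(P,-1,0); save("w9",c,1.0)
m=(abs(y+.197)<.015)&(x<.64)&(x>.54)&(z>.044)&(z<.075)&(c.min(-1)>80); Q=P[m]; print(m.sum(),Q[np.argmin(Q[:,0])].round(3),Q[np.argmax(Q[:,0])].round(3),Q[np.argmax(Q[:,2])].round(4),Q[np.argmin(Q[:,2])].round(3))
go([.557,-.197,.097]);print("to grasp rot",Ro.from_matrix(T[:3,:3].T@np.array([[.908,.419,0],[0,0,1],[.419,-.908,0]])).as_rotvec(degrees=True).round(1))
```

```text
[[ 0.908  0.42  -0.011  0.524]
 [ 0.008  0.008  1.    -0.199]
 [ 0.42  -0.908  0.004  0.155]
 [ 0.     0.     0.     1.   ]]
33.6833 [ 0.95  0.31 -0.7   2.17  0.19  0.32  0.16] 0.3981492787400182 [ 0.6  0.1 -0. ]
326 [ 0.543 -0.199  0.045] [ 0.562 -0.192  0.044] [ 0.5469 -0.1931  0.0468] [ 0.553 -0.192  0.044]
tool delta to [0.557, -0.197, 0.097] [0.0035 0.0663 0.0015]
to grasp rot [-0.4  0.5  0.1]
```

View pics/w9.png

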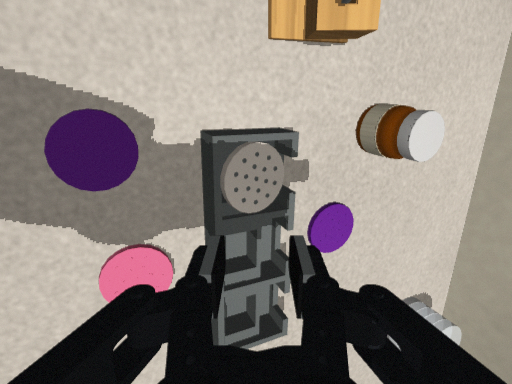

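Run:
```python
from h import *
c,P,M,K=cam("wrist");x,y,z=np.moveaxis(P,-1,0); b=c.astype(int)
m=(abs(y+.197)<.036)&(x<.64)&(x>.535)&(z>.008)&(z<.075)&(c.min(-1)>85)&(b.max(-1)-b.min(-1)<40); Q=P[m]
e=cv2.minEnclosingCircle((Q[:,:2]*1000).astype(np.float32));print(e)
q=m&(abs(y+.197)<.01)&(z>.015)
for a in np.arange(.54,.63,.01):
    k=q&(x>a)&(x<a+.01)
    if k.sum(): print(a.round(2),k.sum(),np.median(z[k]).round(4))
```

```text
((579.8871459960938, -196.5334930419922), 54.39482879638672)
0.54 194 0.0449
0.55 189 0.0438
0.56 170 0.042
0.57 176 0.0403
0.58 154 0.0383
0.59 149 0.0367
0.6 141 0.0348
```

Plate 3 has swung back to nearly flat (slope about 0.18 rad). I'll press it again slightly further in, at x≈0.608.

Request:
{"op": "play_rows", "data": {"increments": [[[0, 0, 0], [0, 0, 5]], [[0, 0, 0], [0, 0, 5]], [[0, 0, 0], [0, 0, 5]], [[0, 0, 0], [0, 0, 5]], [[0, 0, 0], [0, 0, 5]], [[0.0168, 0, 0], [0, 0, 0]], [[0.0168, 0, 0], [0, 0, 0]], [[0.0168, 0, 0], [0, 0, 0]], [[0.0168, 0, 0], [0, 0, 0]], [[0.0168, 0, 0], [0, 0, 0]], [[0, 0.025, 0], [0, 0, 0]], [[0, 0.025, 0], [0, 0, 0]], [[0, 0.02, 0], [0, 0, 0]], [[0, 0.02, 0], [0, 0, 0]], [[0, 0, 0], [0, 0, 0]], [[0, 0, 0], [0, 0, 0]]], "gripper": 0}}

```text
t: 35.12
eef_pos: [0.6101, -0.1967, 0.0648]
tool_rot: [0.708, -0.706, -0.004, 0.005]
contact_force: [0.9, -0.5, 0.7]
gripper_width: -0.003
```

Run:
```python
from h import *
T=tool(); print(T.round(3))
print("to vertical",Ro.from_matrix(T[:3,:3].T@np.array([[1,0,0],[0,0,1],[0,-1,0.]])).as_rotvec(degrees=True).round(1))
go([.608,-.197,.06]); go([.608,-.197,.018])
```

```text
[[ 1.    -0.002 -0.013  0.61 ]
 [ 0.013  0.004  1.    -0.197]
 [-0.002 -1.     0.004  0.065]
 [ 0.     0.     0.     1.   ]]
to vertical [-0.2  0.7 -0.1]
tool delta to [0.608, -0.197, 0.06] [-0.0021  0.0048 -0.0003]
tool delta to [0.608, -0.197, 0.018] [-0.002   0.0468 -0.0005]
```

Request:
{"op": "play_rows", "data": {"increments": [[[-0.004, 0, 0], [0, 0, 0]], [[0, 0.01, 0], [0, 0, 0]], [[0, 0.006, 0], [0, 0, 0]], [[0, 0.005, 0], [0, 0, 0]], [[0, 0.005, 0], [0, 0, 0]], [[0, 0.005, 0], [0, 0, 0]], [[0, 0.004, 0], [0, 0, 0]], [[0, 0.004, 0], [0, 0, 0]], [[0, 0.003, 0], [0, 0, 0]], [[0, 0.003, 0], [0, 0, 0]], [[0, 0, 0], [0, 0, 0]], [[0, 0, 0], [0, 0, 0]]]}}

```text
t: 36.12
eef_pos: [0.6091, -0.1974, 0.0218]
tool_rot: [0.708, -0.706, -0.007, 0.002]
contact_force: [6.7, 0.3, 1.9]
gripper_width: -0.002
```

```bash
cat > p3.py <<'E'
from h import *
T=tool(); o=get_obs(); print(T[:3,3].round(4),o["t"],np.round(o["contact_force"],1))
c,P,M,K=cam("wrist");x,y,z=np.moveaxis(P,-1,0); b=c.astype(int)
q=(abs(y+.182)<.012)&(z>.008)&(z<.09)&(c.min(-1)>85)&(b.max(-1)-b.min(-1)<40)
for a in np.arange(.54,.63,.01):
    k=q&(x>a)&(x<a+.01)
    if k.sum()>5: print(a.round(2),k.sum(),np.median(z[k]).round(4),end=" | ")
E
python3 p3.py
```

```text
[ 0.6091 -0.1974  0.0218] 36.1167 [6.7 0.3 1.9]
0.56 20 0.0656 | 0.57 1179 0.0631 | 0.58 1454 0.053 | 0.59 919 0.0341 | 0.6 374 0.0194 | 0.61 269 0.0379 | 0.62 66 0.0376 |
```

Now it is steep. I'll back the finger out through the notch before raising, so it doesn't drag the rim up.

Request:
{"op": "play_rows", "data": {"increments": [[[0.003, 0, 0], [0, 0, 0]], [[0.003, 0, 0], [0, 0, 0]], [[0.003, 0, 0], [0, 0, 0]], [[0.004, -0.001, 0], [0, 0, 0]], [[0.005, -0.001, 0], [0, 0, 0]], [[0.005, 0, 0], [0, 0, 0]], [[0, -0.02, 0], [0, 0, 0]], [[0, -0.02, 0], [0, 0, 0]], [[0, 0, 0], [0, 0, 0]]]}}

```text
t: 36.92
eef_pos: [0.6314, -0.1974, 0.0661]
tool_rot: [0.708, -0.706, -0.006, 0.002]
contact_force: [2.0, -0.7, 0.5]
gripper_width: 0.003
```

```bash
python3 p3.py
```

```text
[ 0.6314 -0.1974  0.0661] 36.9167 [ 2.  -0.7  0.5]
0.57 562 0.0624 | 0.58 1012 0.0537 | 0.59 729 0.034 | 0.6 377 0.0177 | 0.61 137 0.0379 | 0.62 40 0.0381 |
```

Request:
{"op": "play_rows", "data": {"increments": [[[0, -0.03, 0], [0, 0, 0]], [[0, -0.03, 0], [0, 0, 0]], [[-0.02, -0.03, 0], [0, 0, 0]], [[-0.025, 0, 0], [0, 0, 0]], [[-0.025, 0, 0], [0, 0, 0]], [[-0.025, 0, 0], [0, 0, 0]], [[-0.012, 0, 0], [0, 0, -5]], [[0, 0, 0], [0, 0, -5]], [[0, 0, 0], [0, 0, -5]], [[0, 0, 0], [0, 0, -5]], [[0, 0, 0], [0, 0, -5]], [[0, 0, 0], [0, 0, 0]], [[0, 0, 0], [0, 0, 0]]], "gripper": 0.034}}

```text
t: 38.05
eef_pos: [0.5198, -0.1992, 0.1513]
tool_rot: [0.693, -0.688, -0.155, -0.148]
contact_force: [-0.6, -0.3, -0.0]
gripper_width: 0.398
```

Run:
```python
from h import *
T=tool(); print(T.round(3)); o=get_obs(); print(o["t"],np.round(o["q"],2),o["gripper_width"],np.round(o["contact_force"],1))
c,P,M,K=cam("wrist");x,y,z=np.moveaxis(P,-1,0); b=c.astype(int)
m=(abs(y+.197)<.012)&(x<.61)&(x>.55)&(z>.05)&(z<.075)&(c.min(-1)>80)&(b.max(-1)-b.min(-1)<40); Q=P[m]; print(m.sum(),Q[np.argsort(-Q[:,2])[:8]].mean(0).round(4))
go([.557,-.197,.1]);go([.585,-.197,.041])
```

```text
[[ 0.908  0.419 -0.01   0.52 ]
 [ 0.008  0.008  1.    -0.199]
 [ 0.419 -0.908  0.004  0.151]
 [ 0.     0.     0.     1.   ]]
38.05 [ 0.95  0.31 -0.69  2.18  0.19  0.31  0.16] 0.3982739242455699 [-0.6 -0.3 -0. ]
249 [ 0.5771 -0.1966  0.0666]
tool delta to [0.557, -0.197, 0.1] [0.0102 0.0623 0.0014]
tool delta to [0.585, -0.197, 0.041] [0.0107 0.1276 0.0009]
```

Request:
{"op": "play_rows", "data": {"increments": [[[0.003, 0.015, 0], [0, 0, 0]], [[0.003, 0.016, 0], [0, 0, 0]], [[0.003, 0.016, 0], [0, 0, 0]], [[0.0025, 0.015, 0], [0, 0, 0]], [[0, 0.013, 0], [0, 0, 0]], [[0, 0.013, 0], [0, 0, 0]], [[0, 0.013, 0], [0, 0, 0]], [[0, 0.013, 0], [0, 0, 0]], [[0, 0.013, 0], [0, 0, 0]], [[0, 0, 0], [0, 0, 0]], [[0, 0, 0], [0, 0, 0]]]}}

```text
t: 39.02
eef_pos: [0.5859, -0.1974, 0.0434]
tool_rot: [0.692, -0.688, -0.157, -0.148]
contact_force: [-0.1, -0.7, 0.5]
gripper_width: 0.399
```

Run:
```python
from h import *
T=tool(); print(T.round(3)); o=get_obs(); print(o["t"],np.round(o["q"],2),o["gripper_width"],np.round(o["contact_force"],1)); go([.586,-.197,.041])
```

```text
[[ 0.907  0.421 -0.013  0.586]
 [ 0.01   0.008  1.    -0.197]
 [ 0.421 -0.907  0.003  0.043]
 [ 0.     0.     0.     1.   ]]
39.0167 [ 0.73  0.57 -0.54  2.11  0.95  0.17 -0.57] 0.39864933359213583 [-0.1 -0.7  0.5]
tool delta to [0.586, -0.197, 0.041] [-0.0009  0.0022  0.0004]
```

Close enough; gripping and lifting.

Request:
{"op": "play_rows", "data": {"increments": [[[0, 0, 0], [0, 0, 0]], [[0, 0, 0], [0, 0, 0]], [[0, 0, 0], [0, 0, 0]], [[0, 0, 0], [0, 0, 0]], [[0, 0, 0], [0, 0, 0]], [[0, 0, 0], [0, 0, 0]], [[0, 0, 0], [0, 0, 0]], [[0, 0, 0], [0, 0, 0]]], "gripper": 0}}

```text
t: 39.68
eef_pos: [0.5855, -0.198, 0.0447]
tool_rot: [0.692, -0.688, -0.157, -0.15]
contact_force: [0.6, -0.1, 6.2]
gripper_width: 0.082
```

Request:
{"op": "play_rows", "data": {"increments": [[[0, -0.005, 0], [0, 0, 0]], [[0, -0.01, 0], [0, 0, 0]], [[0, -0.02, 0], [0, 0, 0]], [[0, -0.03, 0], [0, 0, 0]], [[0, -0.03, 0], [0, 0, 0]], [[0, -0.03, 0], [0, 0, 0]], [[0, -0.03, 0], [0, 0, 0]], [[0, -0.02, 0], [0, 0, 0]], [[0, -0.01, 0], [0, 0, 0]], [[0, 0, 0], [0, 0, 0]]]}}

```text
t: 40.52
eef_pos: [0.505, -0.2, 0.2122]
tool_rot: [0.692, -0.689, -0.156, -0.149]
contact_force: [0.5, -0.3, -1.2]
gripper_width: 0.09
```

Run:
```python
from h import *
T=tool(); print(T.round(3)); o=get_obs(); print(o["t"],np.round(o["q"],2),o["gripper_width"],np.round(o["contact_force"],1))
go([.48,.225,.29])
c,P,M,K=cam("wrist"); Q=(P-T[:3,3])@T[:3,:3]; m=(abs(Q[...,0])<.02)&(Q[...,1]>-.04)&(Q[...,1]<.08)&(abs(Q[...,2])<.06)&(c.min(-1)>90)
print("plate tool-frame", m.sum(), np.nanpercentile(Q[m],[2,50,98],axis=0).round(3).tolist())
```

```text
[[ 0.907  0.421 -0.01   0.505]
 [ 0.009  0.006  1.    -0.2  ]
 [ 0.421 -0.907  0.002  0.212]
 [ 0.     0.     0.     1.   ]]
40.5167 [ 1.46  0.35 -1.26  2.13  0.44  0.51 -0.05] 0.08950926114947205 [ 0.5 -0.3 -1.2]
tool delta to [0.48, 0.225, 0.29] [ 0.0138 -0.0787  0.4254]
plate tool-frame 1457 [[-0.004, -0.023, -0.019], [-0.0, -0.02, 0.011], [0.003, -0.008, 0.029]]
```

Request:
{"op": "play_rows", "data": {"increments": [[[0.004, -0.01, 0.015], [0, 0, 0]], [[0.004, -0.01, 0.025], [0, 0, 0]], [[0.004, -0.012, 0.03], [0, 0, 0]], [[0.004, -0.01, 0.03], [0, 0, 0]], [[0.002, -0.01, 0.03], [0, 0, 0]], [[0.002, 0, 0.03], [0, 0, 0]], [[0.002, 0, 0.03], [0, 0, 0]], [[0.002, 0, 0.03], [0, 0, 0]], [[0, 0, 0.03], [0, 0, 0]], [[0, 0, 0.03], [0, 0, 0]], [[0, 0, 0.03], [0, 0, 0]], [[0, 0, 0.03], [0, 0, 0]], [[0, 0, 0.03], [0, 0, 0]], [[0, 0, 0.03], [0, 0, -4]], [[0, 0, 0.025], [0, 0, -4]], [[0, 0, 0], [0, 0, -4]], [[0, 0, 0], [0, 0, 0]], [[0, 0, 0], [0, 0, 0]]]}}

```text
t: 42.07
eef_pos: [0.4998, 0.2226, 0.2683]
tool_rot: [0.673, -0.671, -0.226, -0.216]
contact_force: [0.6, -0.4, -0.2]
gripper_width: 0.084
```

Run:
```python
from h import *
T=tool(); print(T.round(3)); o=get_obs(); print(o["t"],np.round(o["q"],2),o["gripper_width"],np.round(o["contact_force"],1))
c,P,M,K=cam("scene")
x,y,z=np.moveaxis(P,-1,0)
m=(x>.38)&(x<.66)&(y>.1)&(y<.315)&(z>.05)&(z<.062); r=cv2.minAreaRect((P[m][:,:2]*1000).astype(np.float32)); print(r)
c,P,M,K=cam("wrist"); save("w10",c[:250],1.2);go([.547,.224,.12])
```

```text
[[ 0.805  0.593 -0.014  0.5  ]
 [ 0.012  0.008  1.     0.223]
 [ 0.593 -0.805 -0.001  0.268]
 [ 0.     0.     0.     1.   ]]
42.0667 [ 0.38  0.13 -1.2   2.19  1.    0.67 -1.52] 0.0836175610215707 [ 0.6 -0.4 -0.2]
((522.6661987304688, 227.26361083984375), (163.6788787841797, 151.9629364013672), 0.34960994124412537)
tool delta to [0.547, 0.224, 0.12] [-0.0525  0.1472  0.0016]
```

View pics/w10.png

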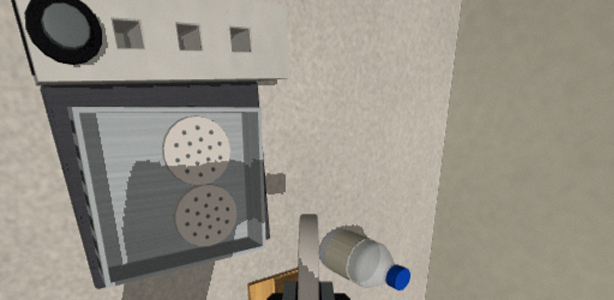

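Picture w10 shows two plates flat in the basket at (197,150) and (206,215). The third will go on top, between them.

Request:
{"op": "play_rows", "data": {"increments": [[[-0.0066, 0.0184, 0], [0, 0, 0]], [[-0.0066, 0.0184, 0], [0, 0, 0]], [[-0.0066, 0.0184, 0], [0, 0, 0]], [[-0.0066, 0.0184, 0], [0, 0, 0]], [[-0.0066, 0.0184, 0], [0, 0, 0]], [[-0.0066, 0.0184, 0], [0, 0, 0]], [[-0.0066, 0.0184, 0], [0, 0, 0]], [[-0.0066, 0.0184, 0], [0, 0, 0]], [[-0.009, 0.012, 0], [0, 0, 0]], [[-0.009, 0.012, 0], [0, 0, 0]], [[-0.009, 0.012, 0], [0, 0, 0]], [[0, 0, 0], [0, 0, 0]], [[0, 0, 0], [0, 0, 0]]]}}

```text
t: 43.25
eef_pos: [0.5472, 0.2221, 0.0744]
tool_rot: [0.673, -0.67, -0.224, -0.219]
contact_force: [0.4, -0.2, -0.8]
gripper_width: 0.085
```

Run:
```python
from h import *
T=tool(); print(T.round(3)); o=get_obs(); print(o["t"],np.round(o["q"],2),o["gripper_width"],np.round(o["contact_force"],1))
go([.547,.224,.064])
```

```text
[[ 0.804  0.594 -0.008  0.547]
 [ 0.006  0.006  1.     0.222]
 [ 0.594 -0.804  0.001  0.074]
 [ 0.     0.     0.     1.   ]]
43.25 [ 0.07  0.63 -0.93  2.26  1.78  0.86 -2.19] 0.08477742588345201 [ 0.4 -0.2 -0.8]
tool delta to [0.547, 0.224, 0.064] [-0.0063  0.0083  0.0018]
```

Request:
{"op": "play_rows", "data": {"increments": [[[-0.002, 0.0025, 0], [0, 0, 0]], [[-0.002, 0.0025, 0], [0, 0, 0]], [[-0.0012, 0.0016, 0], [0, 0, 0]], [[0, 0, 0], [0, 0, 0]], [[0, 0, 0], [0, 0, 0]]]}}

```text
t: 43.67
eef_pos: [0.5464, 0.2239, 0.0672]
tool_rot: [0.673, -0.669, -0.226, -0.219]
contact_force: [0.3, 0.2, -0.9]
gripper_width: 0.081
```

Request:
{"op": "play_rows", "data": {"increments": [[[-0.0012, 0.0016, 0], [0, 0, 0]], [[-0.0012, 0.0016, 0], [0, 0, 0]], [[0, 0, 0], [0, 0, 0]], [[0, 0, 0], [0, 0, 0]]]}}

```text
t: 44.0
eef_pos: [0.5461, 0.224, 0.0628]
tool_rot: [0.673, -0.669, -0.226, -0.218]
contact_force: [0.1, -0.1, -0.9]
gripper_width: 0.084
```

Request:
{"op": "play_rows", "data": {"increments": [[[-0.0012, 0.0016, 0], [0, 0, 0]], [[-0.0012, 0.0016, 0], [0, 0, 0]], [[0, 0, 0], [0, 0, 0]], [[0, 0, 0], [0, 0, 0]]]}}

```text
t: 44.33
eef_pos: [0.5468, 0.2243, 0.0594]
tool_rot: [0.673, -0.669, -0.226, -0.219]
contact_force: [0.4, -0.3, 2.7]
gripper_width: 0.084
```

Contact; opening and withdrawing.

Request:
{"op": "play_rows", "data": {"increments": [[[0, 0, 0], [0, 0, 0]], [[0, 0, 0], [0, 0, 0]], [[0, 0, 0], [0, 0, 0]], [[0, 0, 0], [0, 0, 0]], [[0, 0, 0], [0, 0, 0]]], "gripper": 0.026}}

```text
t: 44.75
eef_pos: [0.546, 0.2238, 0.0587]
tool_rot: [0.673, -0.669, -0.226, -0.218]
contact_force: [-0.0, 0.5, -0.4]
gripper_width: 0.302
```

Request:
{"op": "play_rows", "data": {"increments": [[[0, -0.005, 0], [0, 0, 0]], [[0, -0.006, 0], [0, 0, 0]], [[0, -0.008, 0], [0, 0, 0]], [[0, -0.008, 0], [0, 0, 0]], [[0, -0.01, 0], [0, 0, 0]], [[0, -0.015, 0], [0, 0, 0]], [[0, -0.02, 0], [0, 0, 0]], [[0, -0.02, 0], [0, 0, 0]], [[0.005, -0.02, 0], [0, 0, 0]], [[0.018, -0.024, 0], [0, 0, 0]], [[0.018, -0.024, 0], [0, 0, 0]], [[0.018, -0.024, 0], [0, 0, 0]], [[0.018, -0.024, 0], [0, 0, 0]], [[0, 0, 0], [0, 0, 0]]]}}

```text
t: 45.92
eef_pos: [0.4852, 0.2253, 0.2783]
tool_rot: [0.673, -0.668, -0.229, -0.221]
contact_force: [1.9, 0.3, 0.2]
gripper_width: 0.304
```

Run:
```python
from h import *
T=tool(); print(T.round(3)); o=get_obs(); print(o["t"],np.round(o["q"],2),o["gripper_width"],np.round(o["contact_force"],1))
c,P,M,K=cam("wrist"); save("w11",c[:250],1.2);x,y,z=np.moveaxis(P,-1,0)
m=(x>.38)&(x<.66)&(y>.1)&(y<.315)&(z>.048)&(z<.062); print(cv2.minAreaRect((P[m][:,:2]*1000).astype(np.float32)))
# console: holes in this view
m=(x>.3)&(x<.75)&(y>.28)&(y<.45)&(z>.063)&(z<.076); print("console",cv2.minAreaRect((P[m][:,:2]*1000).astype(np.float32)),np.median(z[m]))
# rods
for y0 in(-.044,.01,.066):
    m=(abs(y-y0)<.02)&(z>.088)&(x<.66)&(x>.55)
    if m.sum()>20: Q=P[m]; mu=np.median(Q,0); d=np.linalg.svd(Q-mu)[2][0]; print(len(Q),mu.round(3),d.round(3))
```

```text
[[ 0.797  0.604 -0.013  0.485]
 [ 0.008  0.01   1.     0.225]
 [ 0.604 -0.797  0.003  0.278]
 [ 0.     0.     0.     1.   ]]
45.9167 [ 0.39  0.06 -1.21  2.2   0.93  0.64 -1.49] 0.304029092661349 [1.9 0.3 0.2]
((523.1063842773438, 226.88992309570312), (161.19154357910156, 150.4138946533203), 0.46081528067588806)
console ((523.0789794921875, 354.3631591796875), (200.7281494140625, 62.25465774536133), 3.516016960144043) 0.06865625482755322
162 [ 0.62  -0.043  0.11 ] [-0.444 -0.     0.896]
366 [0.606 0.011 0.136] [-0.439 -0.025  0.898]
348 [0.604 0.066 0.137] [-0.438 -0.027  0.899]
```

View pics/w11.png

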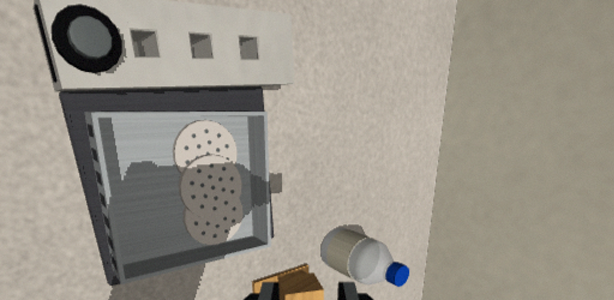

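Picture w11 shows all three plates in the basket, (205,145), (211,188) and (208,225). Console holes are at (145,44), (201,46), (248,48) and the button at (88,38). Now I turn the jaws to y for the rods and measure the holes.

Run:
```python
from h import *
c,P,M,K=cam("wrist"); g=c.astype(int).sum(-1)/3
C=M[:3,3]; v,u=np.indices(g.shape); D=np.stack([(u-K[0,2])/K[0,0],(v-K[1,2])/K[1,1],np.ones(g.shape)],-1)@M[:3,:3].T
X=C+D*((.0695-C[2])/D[...,2])[...,None]
m=(X[...,0]>.42)&(X[...,0]<.62)&(X[...,1]>.33)&(X[...,1]<.38)&(g<150)
k,l,s,ce=cv2.connectedComponentsWithStats(m.astype(np.uint8))
for i in range(1,k):
    if s[i,4]>60: Q=X[l==i]; r=cv2.minAreaRect((Q[:,:2]*1000).astype(np.float32)); print(s[i,4],Q.mean(0).round(4),np.round(r[0],1),np.round(r[1],1),g[l==i].mean())
```

```text
251 [0.4216 0.3473 0.0695] [421.9 349.5] [ 4.  38.5] 78.44355909694556
2774 [0.4463 0.3508 0.0695] [447.1 351.3] [42.6 45.5] 50.25162220620043
490 [0.4841 0.3521 0.0695] [484.3 352.2] [18.6 18.8] 98.51632653061225
373 [0.5289 0.3547 0.0695] [529.1 355. ] [18.6 18.6] 102.90705987488828
299 [0.5736 0.3575 0.0695] [573.8 357.7] [18.6 18.4] 107.31103678929766
```

Request:
{"op": "play_rows", "data": {"increments": [[[0, 0, 0], [0, -7, 0]], [[0, 0, 0], [0, -7, 0]], [[0, 0, 0], [0, -7, 0]], [[0, 0, 0], [0, -7, 0]], [[0, 0, 0], [0, -7, 0]], [[0, 0, 0], [0, -7, 0]], [[0, 0, 0], [0, -7, 0]], [[0, 0, 0], [0, -7, 0]], [[0, 0, 0], [0, -7, 0]], [[0, 0, 0], [0, -7, 0]], [[0, 0, 0], [0, -7, 0]], [[0, 0, 0], [0, -7, 0]], [[0, 0, 0], [0, -6, 0]], [[0, 0, 0], [5.5, 0, 0]], [[0, 0, 0], [5.5, 0, 0]], [[0, 0, 0], [0, 0, 0]]], "gripper": 0.032}}

```text
t: 47.35
eef_pos: [0.4858, 0.2224, 0.2717]
tool_rot: [-0.378, 0.594, 0.601, -0.378]
contact_force: [1.9, 0.0, -0.2]
gripper_width: 0.374
```

```bash
cat >> h.py <<'E'
def st(): 
    T=tool(); o=get_obs(); print(T[:3].round(3).tolist()); print(round(o["t"],2),np.round(o["q"],2),o["gripper_width"].__round__(3),np.round(o["contact_force"],1))
def rot(y): # to jaws along +y, approach dir y
    y=np.array(y,float); y/=np.linalg.norm(y); x=np.array([0,1.,0]); T=tool()
    print("rot deg",Ro.from_matrix(T[:3,:3].T@np.stack([x,y,np.cross(x,y)],1)).as_rotvec(degrees=True).round(1))
E
python3 - <<'E'
from h import *
st(); rot([.438,0,-.898]); go([.570,.062,.21])
E
```

```text
[[-0.009, 0.428, -0.904, 0.486], [1.0, 0.009, -0.006, 0.222], [0.005, -0.904, -0.428, 0.272]]
47.35 [ 0.52  0.2  -1.33  2.08  0.72  0.8   0.35] 0.374 [ 1.9  0.  -0.2]
rot deg [-0.7  0.3  0.5]
tool delta to [0.57, 0.062, 0.21] [-0.1615  0.0904 -0.0488]
```

Request:
{"op": "play_rows", "data": {"increments": [[[-0.02, 0.011, -0.006], [0, 0, 0]], [[-0.02, 0.011, -0.006], [0, 0, 0]], [[-0.02, 0.011, -0.006], [0, 0, 0]], [[-0.02, 0.011, -0.006], [0, 0, 0]], [[-0.02, 0.011, -0.006], [0, 0, 0]], [[-0.02, 0.011, -0.006], [0, 0, 0]], [[-0.02, 0.011, -0.006], [0, 0, 0]], [[-0.02, 0.011, -0.006], [0, 0, 0]], [[0, 0, 0], [0, 0, 0]], [[0, 0, 0], [0, 0, 0]]]}}

```text
t: 48.18
eef_pos: [0.5658, 0.0631, 0.2108]
tool_rot: [-0.376, 0.595, 0.601, -0.379]
contact_force: [-0.3, 1.1, 0.1]
gripper_width: 0.374
```

```bash
cat >> h.py <<'E'
def rod(y0):
    T=tool(); c,P,M,K=cam("wrist"); x,y,z=np.moveaxis(P,-1,0)
    b=c.astype(int); m=(abs(y-y0)<.02)&(z>.09)&(z<.19)&(x<.66)&(x>.55)&(b.max(-1)-b.min(-1)<25)
    Q=P[m]
    if len(Q)<30: print("few",len(Q)); return
    Q=Q[abs(Q[:,1]-np.median(Q[:,1]))<.008]
    mu=Q.mean(0); d=np.linalg.svd(Q-mu)[2][0]; d*=np.sign(d[2]); print(len(Q),"mu",mu.round(4),"d",d.round(3),"zmax",Q[:,2].max().round(3),"at z=.138:",(mu+d*(.138-mu[2])/d[2]).round(4))
E
python3 - <<'E'
from h import *
st(); rot([.438,0,-.898]); go([.613,.062,.121]); rod(.064)
c,P,M,K=cam("wrist"); save("w12",c,1.0)
E
```

```text
[[-0.01, 0.43, -0.903, 0.566], [1.0, 0.006, -0.008, 0.063], [0.002, -0.903, -0.43, 0.211]]
48.18 [ 0.75  0.35 -1.19  2.11  0.87  0.63  0.57] 0.374 [-0.3  1.1  0.1]
rot deg [-0.5  0.5  0.4]
tool delta to [0.613, 0.062, 0.121] [-0.0018  0.1013 -0.004 ]
513 mu [0.5995 0.0619 0.1413] d [-0.405 -0.01   0.914] zmax 0.168 at z=.138: [0.601  0.0619 0.138 ]
```

View pics/w12.png

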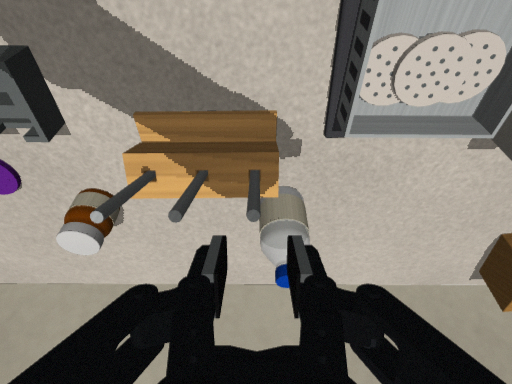

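Picture w12 shows the nearest rod at (253,195), lined up between the open fingers. I'm approaching along its axis.

Request:
{"op": "play_rows", "data": {"increments": [[[-0.001, 0.015, -0.001], [0, 0, 0]], [[0, 0.015, -0.001], [0, 0, 0]], [[0, 0.015, -0.001], [0, 0, 0]], [[0, 0.015, 0], [0, 0, 0]], [[0, 0.014, 0], [0, 0, 0]], [[0, 0.014, 0], [0, 0, 0]], [[0, 0.013, 0], [0, 0, 0]], [[0, 0, 0], [0, 0, 0]], [[0, 0, 0], [0, 0, 0]]]}}

```text
t: 49.03
eef_pos: [0.6128, 0.0653, 0.123]
tool_rot: [-0.375, 0.594, 0.603, -0.379]
contact_force: [0.5, -0.0, 0.3]
gripper_width: 0.376
```

Request:
{"op": "play_rows", "data": {"increments": [[[0, 0, 0], [0, 0, 0]], [[0, 0, 0], [0, 0, 0]], [[0, 0, 0], [0, 0, 0]], [[0, 0, 0], [0, 0, 0]], [[0, 0, 0], [0, 0, 0]], [[0, 0, 0], [0, 0, 0]]], "gripper": 0, "grip_force": 60}}

```text
t: 49.53
eef_pos: [0.6137, 0.0641, 0.1241]
tool_rot: [-0.375, 0.595, 0.603, -0.378]
contact_force: [-3.5, 0.1, 6.9]
gripper_width: 0.096
```

Request:
{"op": "play_rows", "data": {"increments": [[[0, -0.005, 0], [0, 0, 0]], [[0, -0.01, 0], [0, 0, 0]], [[0, -0.02, 0], [0, 0, 0]], [[0, -0.025, 0], [0, 0, 0]], [[0, -0.025, 0], [0, 0, 0]], [[0, -0.025, 0], [0, 0, 0]], [[0, -0.025, 0], [0, 0, 0]], [[0, -0.02, 0], [0, 0, 0]], [[0, -0.01, 0], [0, 0, 0]], [[0, 0, 0], [0, 0, 0]]]}}

```text
t: 50.37
eef_pos: [0.5423, 0.0624, 0.2738]
tool_rot: [-0.374, 0.596, 0.602, -0.378]
contact_force: [1.5, 0.1, -0.6]
gripper_width: 0.1
```

```bash
cat >> h.py <<'E'
def inhand():
    T=tool(); c,P,M,K=cam("wrist"); Q=((P-T[:3,3])@T[:3,:3]).reshape(-1,3); g=c.astype(int).sum(-1).ravel()/3
    m=(abs(Q[:,0])<.012)&(abs(Q[:,2])<.04)&(Q[:,1]>.004)&(Q[:,1]<.14)&(g>45); Q=Q[m]
    if len(Q)<20: print("few",len(Q)); return
    mu=np.median(Q,0); d=np.linalg.svd(Q-Q.mean(0))[2][0]; d*=np.sign(d[1]); print("rod in tool",len(Q),mu.round(4),d.round(3),"y range",Q[:,1].min().round(3),Q[:,1].max().round(3))
E
python3 - <<'E'
from h import *
st(); inhand(); rot([0,0,-1])
E
```

```text
[[-0.011, 0.435, -0.9, 0.542], [1.0, 0.005, -0.01, 0.062], [-0.0, -0.9, -0.435, 0.274]]
50.37 [ 0.98  0.2  -1.37  2.09  0.57  0.65  0.85] 0.1 [ 1.5  0.1 -0.6]
rod in tool 764 [-0.001   0.0383  0.0058] [-0.001  1.    -0.012] y range 0.004 0.102
rot deg [25.7  0.6  0.1]
```

Request:
{"op": "play_rows", "data": {"increments": [[[0, 0, 0], [6.4, 0, 0]], [[0, 0, 0], [6.4, 0, 0]], [[0, 0, 0], [6.4, 0, 0]], [[0, 0, 0], [6.4, 0, 0]], [[0.025, 0, -0.003], [0, 0.5, 0]], [[0.03, 0.003, -0.003], [0, 0, 0]], [[0.03, 0.003, -0.003], [0, 0, 0]], [[0.03, 0.003, -0.003], [0, 0, 0]], [[0.03, 0.003, -0.003], [0, 0, 0]], [[0.03, 0.003, -0.003], [0, 0, 0]], [[0.03, 0.003, -0.003], [0, 0, 0]], [[0.03, 0.003, -0.003], [0, 0, 0]], [[0.03, 0.003, -0.003], [0, 0, 0]], [[0.025, 0.003, -0.003], [0, 0, 0]], [[0.006, 0.003, -0.002], [0, 0, 0]], [[0, 0, 0], [0, 0, 0]], [[0, 0, 0], [0, 0, 0]]]}}

```text
t: 51.83
eef_pos: [0.5731, 0.3579, 0.2406]
tool_rot: [0.5, -0.499, -0.5, 0.501]
contact_force: [-0.2, -0.5, -0.1]
gripper_width: 0.1
```

```bash
cat >> h.py <<'E'
def tip():
    """rod end seen in scene camera and in-hand line, world"""
    T=tool()
    for n in ("scene","side"):
        c,P,M,K=cam(n); Q=((P-T[:3,3])@T[:3,:3]).reshape(-1,3)
        m=(abs(Q[:,0])<.02)&(abs(Q[:,2])<.02)&(Q[:,1]>.012)&(Q[:,1]<.15)&(P.reshape(-1,3)[:,2]>.08); Q=Q[m]
        if len(Q)>10: print(n,len(Q),"tool x,z:",np.median(Q,0).round(4),"ymax",Q[:,1].max().round(3))
E
python3 - <<'E'
from h import *
st(); rot([0,0,-1]); inhand(); tip(); go([.5745,.3585,.17])
E
```

```text
[[-0.003, -0.001, -1.0, 0.573], [1.0, -0.0, -0.003, 0.358], [-0.0, -1.0, 0.001, 0.241]]
51.83 [ 0.02  0.7  -1.08  1.49  0.63  1.33  0.46] 0.1 [-0.2 -0.5 -0.1]
rot deg [-0.1  0.2 -0. ]
rod in tool 762 [-0.0011  0.0384  0.0052] [-0.001  1.    -0.012] y range 0.004 0.103
scene 218 tool x,z: [ 0.0018  0.0552 -0.0023] ymax 0.1
side 150 tool x,z: [0.0022 0.0544 0.0049] ymax 0.103
tool delta to [0.5745, 0.3585, 0.17] [ 0.0017  0.0721 -0.0006]
```

Request:
{"op": "play_rows", "data": {"increments": [[[0, 0.02, 0], [0, 0, 0]], [[0, 0.02, 0], [0, 0, 0]], [[0, 0.015, 0], [0, 0, 0]], [[0, 0.01, 0], [0, 0, 0]], [[0, 0.01, 0], [0, 0, 0]], [[0, 0.01, 0], [0, 0, 0]], [[0, 0.01, 0], [0, 0, 0]], [[0, 0, 0], [0, 0, 0]], [[0, 0, 0], [0, 0, 0]]]}}

```text
t: 52.73
eef_pos: [0.5731, 0.3588, 0.1472]
tool_rot: [-0.5, 0.499, 0.501, -0.5]
contact_force: [-0.3, -0.6, -0.8]
gripper_width: 0.098
```

In the hole with no force. I'm going on down.

Request:
{"op": "play_rows", "data": {"increments": [[[0, 0.01, 0], [0, 0, 0]], [[0, 0.01, 0], [0, 0, 0]], [[0, 0.006, 0], [0, 0, 0]], [[0, 0.004, 0], [0, 0, 0]], [[0, 0.003, 0], [0, 0, 0]], [[0, 0, 0], [0, 0, 0]], [[0, 0, 0], [0, 0, 0]]]}}

```text
t: 53.32
eef_pos: [0.5732, 0.359, 0.1145]
tool_rot: [-0.5, 0.499, 0.501, -0.5]
contact_force: [-0.6, -0.3, -0.8]
gripper_width: 0.098
```

Request:
{"op": "play_rows", "data": {"increments": [[[0, 0.0015, 0], [0, 0, 0]], [[0, 0.0015, 0], [0, 0, 0]], [[0, 0, 0], [0, 0, 0]], [[0, 0, 0], [0, 0, 0]]]}}

```text
t: 53.65
eef_pos: [0.5735, 0.3593, 0.1122]
tool_rot: [-0.5, 0.499, 0.502, -0.5]
contact_force: [-0.5, -0.3, 3.6]
gripper_width: 0.098
```

Request:
{"op": "play_rows", "data": {"increments": [[[0, 0, 0], [0, 0, 0]], [[0, 0, 0], [0, 0, 0]], [[0, 0, 0], [0, 0, 0]], [[0, 0, 0], [0, 0, 0]], [[0, -0.01, 0], [0, 0, 0]], [[0, -0.02, 0], [0, 0, 0]], [[0, -0.03, 0], [0, 0, 0]], [[0, -0.04, 0], [0, 0, 0]], [[0, -0.04, 0], [0, 0, 0]], [[0, -0.02, 0], [0, 0, 0]], [[0, 0, 0], [0, 0, 0]]], "gripper": 0.032}}

```text
t: 54.57
eef_pos: [0.5741, 0.3612, 0.2787]
tool_rot: [-0.5, 0.499, 0.505, -0.497]
contact_force: [-0.9, 0.7, 0.9]
gripper_width: 0.373
```

Run:
```python
from h import *
st(); go([.57,.062,.27])
c,P,M,K=cam("scene"); x,y,z=np.moveaxis(P,-1,0)
m=(x>.42)&(x<.62)&(y>.33)&(y<.385)&(z>.1)&(z<.2); Q=P[m]; print(m.sum(),np.nanpercentile(Q,[0,50,100],axis=0).round(3).tolist())
m=(x>.38)&(x<.66)&(y>.1)&(y<.315)&(z>.05)&(z<.062); print(cv2.minAreaRect((P[m][:,:2]*1000).astype(np.float32)))
```

```text
[[-0.003, 0.007, -1.0, 0.574], [1.0, 0.008, -0.003, 0.361], [0.008, -1.0, -0.007, 0.279]]
54.57 [ 0.02  0.67 -1.1   1.45  0.6   1.37  0.48] 0.373 [-0.9  0.7  0.9]
tool delta to [0.57, 0.062, 0.27] [-0.2992  0.0061  0.0051]
148 [[0.568, 0.354, 0.101], [0.575, 0.361, 0.136], [0.578, 0.365, 0.162]]
((522.8389282226562, 227.21644592285156), (162.3881378173828, 153.05560302734375), 0.7133678197860718)
```

Request:
{"op": "play_rows", "data": {"increments": [[[-0.02, 0, 0], [0, 0, 0]], [[-0.033, 0, 0.001], [0, 0, 0]], [[-0.033, 0, 0.001], [0, 0, 0]], [[-0.033, 0, 0.001], [0, 0, 0]], [[-0.033, 0, 0.001], [0, 0, 0]], [[-0.033, 0, 0.001], [0, 0, 0]], [[-0.033, 0.005, 0.001], [0, 0, 0]], [[-0.033, 0.005, 0.001], [0, 0, 0]], [[-0.033, 0.005, 0.001], [0, 0, 0]], [[-0.033, 0.005, 0], [0, 0, 0]], [[-0.026, 0.005, 0], [0, 0, 0]], [[-0.01, 0.005, 0], [0, 0, 0]], [[0, 0, 0], [-6.4, 0, 0]], [[0, 0, 0], [-6.4, 0, 0]], [[0, 0, 0], [-6.4, 0, 0]], [[0, 0, 0], [-6.4, 0, 0]], [[0, 0, 0], [0, 0, 0]], [[0, 0, 0], [0, 0, 0]]]}}

```text
t: 56.12
eef_pos: [0.5638, 0.0053, 0.2393]
tool_rot: [-0.377, 0.597, 0.599, -0.379]
contact_force: [0.7, 0.0, 1.1]
gripper_width: 0.376
```

Run:
```python
from h import *
st(); rot([.438,0,-.898]); rod(.009); go([.571,.008,.21]);go([.613,.008,.123])
```

```text
[[-0.003, 0.429, -0.903, 0.564], [1.0, 0.001, -0.003, 0.005], [-0.001, -0.903, -0.429, 0.239]]
56.12 [ 0.97  0.3  -1.27  2.09  0.7   0.62  0.84] 0.376 [0.7 0.  1.1]
rot deg [-0.6  0.2  0. ]
367 mu [0.6005 0.0069 0.1422] d [-0.402 -0.011  0.916] zmax 0.168 at z=.138: [0.6023 0.007  0.138 ]
tool delta to [0.571, 0.008, 0.21] [0.0025 0.0299 0.0084]
tool delta to [0.613, 0.008, 0.123] [0.0022 0.1265 0.0079]
```

Request:
{"op": "play_rows", "data": {"increments": [[[0.001, 0.014, 0.004], [0, 0, 0]], [[0.001, 0.014, 0.004], [0, 0, 0]], [[0, 0.016, 0], [0, 0, 0]], [[0, 0.016, 0], [0, 0, 0]], [[0, 0.016, 0], [0, 0, 0]], [[0, 0.016, 0], [0, 0, 0]], [[0, 0.012, 0], [0, 0, 0]], [[0, 0.012, 0], [0, 0, 0]], [[0, 0.01, 0], [0, 0, 0]], [[0, 0, 0], [0, 0, 0]], [[0, 0, 0], [0, 0, 0]]]}}

```text
t: 57.08
eef_pos: [0.6145, 0.0088, 0.1232]
tool_rot: [-0.378, 0.597, 0.6, -0.377]
contact_force: [-0.4, -0.5, 0.6]
gripper_width: 0.375
```

Request:
{"op": "play_rows", "data": {"increments": [[[0, 0, 0], [0, 0, 0]], [[0, 0, 0], [0, 0, 0]], [[0, 0, 0], [0, 0, 0]], [[0, 0, 0], [0, 0, 0]], [[0, 0, 0], [0, 0, 0]], [[0, 0, 0], [0, 0, 0]]], "gripper": 0}}

```text
t: 57.58
eef_pos: [0.6137, 0.0081, 0.1242]
tool_rot: [-0.377, 0.597, 0.6, -0.376]
contact_force: [0.4, 0.6, 1.8]
gripper_width: 0.101
```

Request:
{"op": "play_rows", "data": {"increments": [[[0, -0.005, 0], [0, 0, 0]], [[0, -0.01, 0], [0, 0, 0]], [[0, -0.02, 0], [0, 0, 0]], [[0, -0.025, 0], [0, 0, 0]], [[0, -0.025, 0], [0, 0, 0]], [[0, -0.025, 0], [0, 0, 0]], [[0, -0.025, 0], [0, 0, 0]], [[0, -0.02, 0], [0, 0, 0]], [[0, -0.01, 0], [0, 0, 0]], [[0, 0, 0], [0, 0, 0]]]}}

```text
t: 58.42
eef_pos: [0.5419, 0.0072, 0.274]
tool_rot: [-0.376, 0.598, 0.599, -0.377]
contact_force: [0.8, -0.3, 0.4]
gripper_width: 0.097
```

Request:
{"op": "play_rows", "data": {"increments": [[[0, 0, 0], [6.4, 0, 0]], [[0, 0, 0], [6.4, 0, 0]], [[0, 0, 0], [6.4, 0, 0]], [[0, 0, 0], [6.4, 0, 0]], [[0.02, 0, 0.002], [0, 0, 0]], [[0.033, 0, 0.002], [0, 0, 0]], [[0.033, 0, 0.002], [0, 0, 0]], [[0.033, 0, 0.002], [0, 0, 0]], [[0.033, 0.003, 0.002], [0, 0, 0]], [[0.033, 0.003, 0.002], [0, 0, 0]], [[0.033, 0.003, 0], [0, 0, 0]], [[0.033, 0.003, 0], [0, 0, 0]], [[0.033, 0.003, 0], [0, 0, 0]], [[0.033, 0.003, 0], [0, 0, 0]], [[0.02, 0.003, 0], [0, 0, 0]], [[0.01, 0.003, 0], [0, 0, 0]], [[0, 0, 0], [0, 0, 0]], [[0, 0, 0], [0, 0, 0]]]}}

```text
t: 59.92
eef_pos: [0.5291, 0.3535, 0.248]
tool_rot: [0.499, -0.499, -0.5, 0.501]
contact_force: [0.1, -0.1, -0.8]
gripper_width: 0.098
```

Run:
```python
from h import *
st(); rot([0,0,-1]); inhand(); go([.529,.3555,.24])
```

```text
[[-0.003, -0.001, -1.0, 0.529], [1.0, -0.0, -0.003, 0.354], [-0.0, -1.0, 0.001, 0.248]]
59.92 [ 0.04  0.63 -1.09  1.58  0.57  1.28  0.43] 0.098 [ 0.1 -0.1 -0.8]
rot deg [-0.1  0.2 -0. ]
rod in tool 775 [-0.0005  0.039   0.0046] [ 0.018  0.994 -0.104] y range 0.004 0.139
tool delta to [0.529, 0.3555, 0.24] [0.0028 0.0083 0.0007]
```

Request:
{"op": "play_rows", "data": {"increments": [[[0.002, 0.02, 0], [0, 0, 0]], [[0, 0.02, 0], [0, 0, 0]], [[0, 0.02, 0], [0, 0, 0]], [[0, 0.01, 0], [0, 0, 0]], [[0, 0.01, 0], [0, 0, 0]], [[0, 0.01, 0], [0, 0, 0]], [[0, 0.01, 0], [0, 0, 0]], [[0, 0, 0], [0, 0, 0]], [[0, 0, 0], [0, 0, 0]]]}}

```text
t: 60.72
eef_pos: [0.5291, 0.3565, 0.1491]
tool_rot: [-0.5, 0.499, 0.501, -0.5]
contact_force: [0.5, -0.2, 0.1]
gripper_width: 0.098
```

Request:
{"op": "play_rows", "data": {"increments": [[[0, 0.01, 0], [0, 0, 0]], [[0, 0.01, 0], [0, 0, 0]], [[0, 0.006, 0], [0, 0, 0]], [[0, 0.004, 0], [0, 0, 0]], [[0, 0.004, 0], [0, 0, 0]], [[0, 0.001, 0], [0, 0, 0]], [[0, 0, 0], [0, 0, 0]], [[0, 0, 0], [0, 0, 0]]]}}

```text
t: 61.38
eef_pos: [0.5292, 0.3569, 0.1144]
tool_rot: [-0.5, 0.499, 0.501, -0.5]
contact_force: [0.5, -0.4, -0.3]
gripper_width: 0.1
```

Request:
{"op": "play_rows", "data": {"increments": [[[0, 0.0015, 0], [0, 0, 0]], [[0, 0.0015, 0], [0, 0, 0]], [[0, 0, 0], [0, 0, 0]], [[0, 0, 0], [0, 0, 0]]]}}

```text
t: 61.72
eef_pos: [0.5296, 0.3575, 0.1126]
tool_rot: [-0.5, 0.499, 0.502, -0.499]
contact_force: [-0.5, -0.9, 5.9]
gripper_width: 0.099
```

Request:
{"op": "play_rows", "data": {"increments": [[[0, 0, 0], [0, 0, 0]], [[0, 0, 0], [0, 0, 0]], [[0, 0, 0], [0, 0, 0]], [[0, 0, 0], [0, 0, 0]], [[0, -0.01, 0], [0, 0, 0]], [[0, -0.02, 0], [0, 0, 0]], [[0, -0.03, 0], [0, 0, 0]], [[0, -0.04, 0], [0, 0, 0]], [[0, -0.04, 0], [0, 0, 0]], [[0, -0.02, 0], [0, 0, 0]], [[0, 0, 0], [0, 0, 0]]], "gripper": 0.032}}

```text
t: 62.63
eef_pos: [0.5301, 0.3591, 0.2779]
tool_rot: [-0.5, 0.499, 0.505, -0.497]
contact_force: [-0.5, 0.1, 1.0]
gripper_width: 0.376
```

Request:
{"op": "play_rows", "data": {"increments": [[[-0.02, 0, 0], [0, 0, 0]], [[-0.034, 0, -0.003], [0, 0, 0]], [[-0.034, 0, -0.003], [0, 0, 0]], [[-0.034, 0, -0.003], [0, 0, 0]], [[-0.034, 0, -0.003], [0, 0, 0]], [[-0.034, 0, -0.003], [0, 0, 0]], [[-0.034, 0.005, -0.003], [0, 0, 0]], [[-0.034, 0.005, -0.003], [0, 0, 0]], [[-0.034, 0.005, -0.003], [0, 0, 0]], [[-0.034, 0.005, -0.003], [0, 0, 0]], [[-0.034, 0.005, -0.003], [0, 0, 0]], [[-0.034, 0.005, -0.003], [0, 0, 0]], [[-0.008, 0, 0], [0, 0, 0]], [[0, 0, 0], [-6.4, 0, 0]], [[0, 0, 0], [-6.4, 0, 0]], [[0, 0, 0], [-6.4, 0, 0]], [[0, 0, 0], [-6.4, 0, 0]], [[0, 0, 0], [0, 0, 0]], [[0, 0, 0], [0, 0, 0]]]}}

```text
t: 64.22
eef_pos: [0.5612, -0.0462, 0.2395]
tool_rot: [-0.377, 0.597, 0.598, -0.379]
contact_force: [0.6, -0.8, 1.0]
gripper_width: 0.372
```

Run:
```python
from h import *
st(); rot([.438,0,-.898]); rod(-.047); go([.613,-.047,.123])
c,P,M,K=cam("scene"); x,y,z=np.moveaxis(P,-1,0)
for a in(.484,.529,.574):
    m=(abs(x-a)<.02)&(y>.33)&(y<.385)&(z>.1)&(z<.2); Q=P[m]; print(a,m.sum(),np.nanpercentile(Q,[0,50,100],axis=0).round(3).tolist() if m.sum() else '')
m=(x>.38)&(x<.66)&(y>.1)&(y<.315)&(z>.05)&(z<.062); print(cv2.minAreaRect((P[m][:,:2]*1000).astype(np.float32)))
```

```text
[[-0.002, 0.429, -0.903, 0.561], [1.0, 0.0, -0.002, -0.046], [-0.001, -0.903, -0.429, 0.239]]
64.22 [ 1.08  0.3  -1.26  2.09  0.62  0.58  1.01] 0.372 [ 0.6 -0.8  1. ]
rot deg [-0.6  0.1  0. ]
363 mu [ 0.6014 -0.048   0.1425] d [-0.399 -0.01   0.917] zmax 0.168 at z=.138: [ 0.6034 -0.0479  0.138 ]
tool delta to [0.613, -0.047, 0.123] [-0.0012  0.1277  0.0057]
0.484 0 
0.529 144 [[0.527, 0.353, 0.101], [0.533, 0.359, 0.135], [0.536, 0.363, 0.162]]
0.574 150 [[0.568, 0.354, 0.1], [0.576, 0.361, 0.136], [0.58, 0.364, 0.162]]
((523.1509399414062, 203.37619018554688), (163.11288452148438, 153.10084533691406), 0.5249534845352173)
```

The basket was knocked about 24 mm towards -y. That is still within limits, and I'll check the plates at the end. Now the last rod.

Request:
{"op": "play_rows", "data": {"increments": [[[-0.001, 0.014, 0.003], [0, 0, 0]], [[0, 0.014, 0.002], [0, 0, 0]], [[0, 0.016, 0], [0, 0, 0]], [[0, 0.016, 0], [0, 0, 0]], [[0, 0.016, 0], [0, 0, 0]], [[0, 0.016, 0], [0, 0, 0]], [[0, 0.013, 0], [0, 0, 0]], [[0, 0.012, 0], [0, 0, 0]], [[0, 0.01, 0], [0, 0, 0]], [[0, 0, 0], [0, 0, 0]], [[0, 0, 0], [0, 0, 0]]]}}

```text
t: 65.23
eef_pos: [0.6151, -0.0453, 0.1234]
tool_rot: [-0.377, 0.597, 0.6, -0.377]
contact_force: [0.3, 0.5, 0.5]
gripper_width: 0.377
```

Request:
{"op": "play_rows", "data": {"increments": [[[0, 0, 0], [0, 0, 0]], [[0, 0, 0], [0, 0, 0]], [[0, 0, 0], [0, 0, 0]], [[0, 0, 0], [0, 0, 0]], [[0, 0, 0], [0, 0, 0]], [[0, 0, 0], [0, 0, 0]]], "gripper": 0}}

```text
t: 65.73
eef_pos: [0.614, -0.0461, 0.1242]
tool_rot: [-0.377, 0.597, 0.6, -0.376]
contact_force: [0.7, -0.8, 2.0]
gripper_width: 0.1
```

Request:
{"op": "play_rows", "data": {"increments": [[[0, -0.005, 0], [0, 0, 0]], [[0, -0.01, 0], [0, 0, 0]], [[0, -0.02, 0], [0, 0, 0]], [[0, -0.025, 0], [0, 0, 0]], [[0, -0.025, 0], [0, 0, 0]], [[0, -0.025, 0], [0, 0, 0]], [[0, -0.025, 0], [0, 0, 0]], [[0, -0.02, 0], [0, 0, 0]], [[0, -0.01, 0], [0, 0, 0]], [[0, 0, 0], [0, 0, 0]]]}}

```text
t: 66.57
eef_pos: [0.542, -0.0469, 0.2739]
tool_rot: [-0.376, 0.598, 0.599, -0.377]
contact_force: [-0.1, -0.3, -0.7]
gripper_width: 0.098
```

Request:
{"op": "play_rows", "data": {"increments": [[[0, 0, 0], [6.4, 0, 0]], [[0, 0, 0], [6.4, 0, 0]], [[0, 0, 0], [6.4, 0, 0]], [[0, 0, 0], [6.4, 0, 0]], [[0.02, 0, 0.005], [0, 0, 0]], [[0.036, 0, 0.005], [0, 0, 0]], [[0.036, 0, 0.005], [0, 0, 0]], [[0.036, 0, 0.005], [0, 0, 0]], [[0.036, 0.003, 0.005], [0, 0, 0]], [[0.036, 0.003, 0.005], [0, 0, 0]], [[0.036, 0.003, 0.005], [0, 0, 0]], [[0.036, 0.003, 0.005], [0, 0, 0]], [[0.036, 0.003, 0.005], [0, 0, 0]], [[0.036, 0.003, 0.005], [0, 0, 0]], [[0.036, 0.003, 0.005], [0, 0, 0]], [[0.016, 0.003, 0], [0, 0, 0]], [[0, 0, 0], [0, 0, 0]], [[0, 0, 0], [0, 0, 0]]]}}

```text
t: 68.07
eef_pos: [0.4854, 0.3499, 0.2478]
tool_rot: [0.499, -0.498, -0.501, 0.502]
contact_force: [-0.3, 0.1, -0.8]
gripper_width: 0.093
```

Run:
```python
from h import *
st(); rot([0,0,-1]); inhand(); go([.4842,.353,.24])
```

```text
[[-0.005, -0.001, -1.0, 0.485], [1.0, 0.0, -0.005, 0.35], [0.0, -1.0, 0.001, 0.248]]
68.07 [ 0.05  0.57 -1.1   1.67  0.53  1.24  0.41] 0.093 [-0.3  0.1 -0.8]
rot deg [-0.1  0.3  0. ]
rod in tool 810 [-0.0005  0.0406  0.0039] [ 0.028  0.986 -0.162] y range 0.004 0.139
tool delta to [0.4842, 0.353, 0.24] [0.0044 0.008  0.0019]
```

Request:
{"op": "play_rows", "data": {"increments": [[[0.002, 0.02, 0.001], [0, 0, 0]], [[0.001, 0.02, 0], [0, 0, 0]], [[0, 0.02, 0], [0, 0, 0]], [[0, 0.01, 0], [0, 0, 0]], [[0, 0.01, 0], [0, 0, 0]], [[0, 0.01, 0], [0, 0, 0]], [[0, 0.01, 0], [0, 0, 0]], [[0, 0, 0], [0, 0, 0]], [[0, 0, 0], [0, 0, 0]]]}}

```text
t: 68.87
eef_pos: [0.4852, 0.3524, 0.1491]
tool_rot: [-0.5, 0.499, 0.501, -0.5]
contact_force: [-0.7, 0.4, 0.3]
gripper_width: 0.094
```

Request:
{"op": "play_rows", "data": {"increments": [[[0, 0.01, 0], [0, 0, 0]], [[0, 0.01, 0], [0, 0, 0]], [[0, 0.006, 0], [0, 0, 0]], [[0, 0.004, 0], [0, 0, 0]], [[0, 0.004, 0], [0, 0, 0]], [[0, 0.002, 0], [0, 0, 0]], [[0, 0.002, 0], [0, 0, 0]], [[0, 0, 0], [0, 0, 0]], [[0, 0, 0], [0, 0, 0]]]}}

```text
t: 69.62
eef_pos: [0.4856, 0.3533, 0.113]
tool_rot: [-0.5, 0.499, 0.502, -0.5]
contact_force: [-2.9, -1.6, 10.1]
gripper_width: 0.097
```

Request:
{"op": "play_rows", "data": {"increments": [[[0, 0, 0], [0, 0, 0]], [[0, 0, 0], [0, 0, 0]], [[0, 0, 0], [0, 0, 0]], [[0, 0, 0], [0, 0, 0]], [[0, -0.01, 0], [0, 0, 0]], [[0, -0.02, 0], [0, 0, 0]], [[0, -0.03, 0], [0, 0, 0]], [[0, -0.04, 0], [0, 0, 0]], [[0, -0.04, 0], [0, 0, 0]], [[0, -0.02, 0], [0, 0, 0]], [[-0.03, 0, 0.01], [0, 0, 0]], [[-0.03, 0, 0.01], [0, 0, 0]], [[-0.03, 0, 0.01], [0, 0, 0]], [[0, 0, 0], [0, 0, 0]]], "gripper": 0.032}}

```text
t: 70.78
eef_pos: [0.455, 0.2561, 0.2706]
tool_rot: [-0.5, 0.501, 0.498, -0.5]
contact_force: [1.1, -0.4, -0.8]
gripper_width: 0.377
```

Run:
```python
from h import *
st()
c,P,M,K=cam("scene"); x,y,z=np.moveaxis(P,-1,0)
for a in(.484,.529,.574):
    m=(abs(x-a)<.02)&(y>.33)&(y<.385)&(z>.1)&(z<.2); Q=P[m]; print(a,m.sum(),np.nanpercentile(Q,[0,50,100],axis=0).round(3).tolist() if m.sum() else '')
m=(x>.38)&(x<.66)&(y>.08)&(y<.315)&(z>.05)&(z<.062); print(cv2.minAreaRect((P[m][:,:2]*1000).astype(np.float32)),np.median(z[m]))
save("s3",c[180:350,250:450],3)
c,P,M,K=cam("wrist"); x,y,z=np.moveaxis(P,-1,0)
m=(x>.42)&(x<.47)&(y>.32)&(y<.385)&(z>.08)&(z<.11); print("btn",m.sum(),np.nanmedian(P[m],0).round(4),z[m].max() if m.sum() else 0)
m=(x>.38)&(x<.66)&(y>.08)&(y<.315)&(z>.048)&(z<.062); print(cv2.minAreaRect((P[m][:,:2]*1000).astype(np.float32)))
m=m*0+((x>.45)&(x<.6)&(y>.13)&(y<.28)&(c.min(-1)>150)&(z<.045)); m=m>0; print("plates",m.sum(),np.percentile(P[m],[1,50,99],axis=0).round(3).tolist() if m.sum() else "")
```

```text
[[0.003, -0.001, -1.0, 0.455], [1.0, -0.004, 0.003, 0.256], [-0.004, -1.0, 0.001, 0.271]]
70.78 [ 0.31  0.42 -1.2   1.81  0.42  1.2   0.55] 0.377 [ 1.1 -0.4 -0.8]
0.484 144 [[0.481, 0.348, 0.1], [0.49, 0.355, 0.135], [0.493, 0.359, 0.162]]
0.529 144 [[0.526, 0.353, 0.1], [0.533, 0.359, 0.136], [0.536, 0.363, 0.163]]
0.574 146 [[0.568, 0.354, 0.1], [0.576, 0.361, 0.136], [0.579, 0.364, 0.163]]
((549.61669921875, 181.10581970214844), (216.82522583007812, 196.7239532470703), 0.5448476672172546) 0.05237583079361785
btn 933 [0.443  0.3476 0.0823] 0.0927742796014207
((540.2929077148438, 178.61996459960938), (195.04359436035156, 198.76565551757812), 0.6843452453613281)
plates 7243 [[0.466, 0.135, 0.013], [0.516, 0.199, 0.016], [0.595, 0.271, 0.032]]
```

View pics/s3.png

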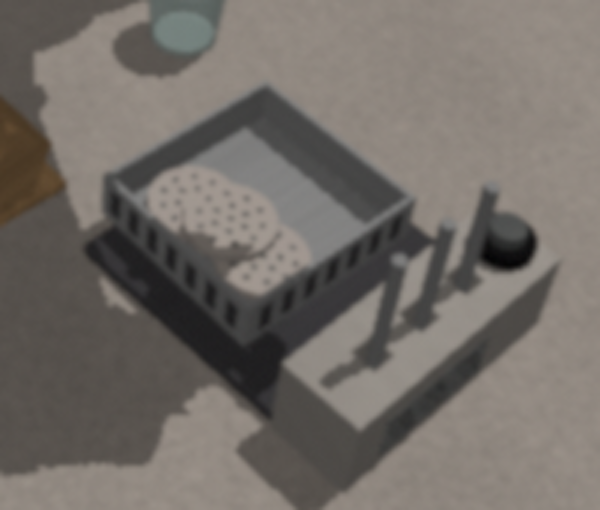

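Picture s3 shows all three rods upright in their holes at (385,310), (435,270) and (475,235), tops at z 0.162. The three plates are inside the basket at (195,200), (245,225), (270,260). Now the start button at (505,240), with the tool tilted so its body stays clear of the rods.

Request:
{"op": "play_rows", "data": {"increments": [[[0, 0, 0], [-5, 0, 0]], [[0, 0, 0], [-5, 0, 0]], [[0, 0, 0], [-5, 0, 0]], [[0, 0, 0], [-5, 0, 0]], [[0, 0, 0], [0, 0, 0]], [[0, 0, 0], [0, 0, 0]]], "gripper": 0}}

```text
t: 71.38
eef_pos: [0.4545, 0.2636, 0.2718]
tool_rot: [-0.405, 0.577, 0.581, -0.406]
contact_force: [0.8, 0.6, 1.1]
gripper_width: -0.001
```

Run:
```python
from h import *
st()
c,P,M,K=cam("wrist"); x,y,z=np.moveaxis(P,-1,0)
for lo in (.075,.086,.089):
    m=(x>.41)&(x<.475)&(y>.31)&(y<.385)&(z>lo)&(z<.11)
    if m.sum()>20: print("btn",lo,m.sum(),np.round(cv2.minEnclosingCircle((P[m][:,:2]*1000).astype(np.float32)),1) if 0 else cv2.minEnclosingCircle((P[m][:,:2]*1000).astype(np.float32)),np.median(P[m],0).round(4),np.median(c[m],0))
m=(x>.38)&(x<.66)&(y>.08)&(y<.315)&(z>.049)&(z<.056)&(c.min(-1)<250)
go([.453,.350,.15])
```

```text
[[-0.006, 0.342, -0.94, 0.455], [1.0, 0.003, -0.005, 0.264], [0.001, -0.94, -0.342, 0.272]]
71.38 [ 0.31  0.2  -1.2   2.02  0.59  0.89  0.37] -0.001 [0.8 0.6 1.1]
btn 0.075 1350 ((444.48931884765625, 349.1019287109375), 20.96394920349121) [0.4405 0.3468 0.0814] [23.  23.  23.5]
btn 0.086 533 ((444.6966857910156, 349.3249816894531), 13.099207878112793) [0.4435 0.3486 0.0904] [ 96. 100.  98.]
btn 0.089 475 ((444.56591796875, 349.13525390625), 12.905313491821289) [0.4441 0.3488 0.0905] [ 96. 101.  99.]
tool delta to [0.453, 0.35, 0.15] [0.0863 0.114  0.0438]
```

Request:
{"op": "play_rows", "data": {"increments": [[[0.0143, 0.0236, 0.009], [0, 0, 0]], [[0.0143, 0.0236, 0.009], [0, 0, 0]], [[0.0143, 0.0236, 0.009], [0, 0, 0]], [[0.0143, 0.0236, 0.009], [0, 0, 0]], [[0.0143, 0.0236, 0.009], [0, 0, 0]], [[0.0143, 0.0236, 0.009], [0, 0, 0]], [[0, 0, 0], [0, 0, 0]], [[0, 0, 0], [0, 0, 0]]]}}

```text
t: 72.1
eef_pos: [0.4527, 0.3492, 0.1181]
tool_rot: [-0.407, 0.577, 0.579, -0.407]
contact_force: [0.3, -0.8, 0.5]
gripper_width: -0.001
```

Run:
```python
from h import *
st(); go([.453,.3495,.096]); go([.453,.3495,.086])
```

```text
[[-0.003, 0.338, -0.941, 0.453], [1.0, 0.002, -0.003, 0.349], [0.001, -0.941, -0.338, 0.118]]
72.1 [-0.16  0.53 -0.95  2.06  1.05  0.85 -0.19] -0.001 [ 0.3 -0.8  0.5]
tool delta to [0.453, 0.3495, 0.096] [0.0003 0.0209 0.0072]
tool delta to [0.453, 0.3495, 0.086] [0.0003 0.0303 0.0105]
```

Request:
{"op": "play_rows", "data": {"increments": [[[0, 0.0105, 0.0036], [0, 0, 0]], [[0, 0.0105, 0.0036], [0, 0, 0]], [[0, 0.002, 0.0007], [0, 0, 0]], [[0, 0.002, 0.0007], [0, 0, 0]], [[0, 0.0015, 0.0005], [0, 0, 0]], [[0, 0, 0], [0, 0, 0]], [[0, 0, 0], [0, 0, 0]]]}}

```text
t: 72.68
eef_pos: [0.4544, 0.3482, 0.0928]
tool_rot: [-0.405, 0.579, 0.581, -0.405]
contact_force: [0.9, -1.6, 1.8]
gripper_width: 0.0
```

Request:
{"op": "play_rows", "data": {"increments": [[[0, 0.002, 0.0007], [0, 0, 0]], [[0, 0.002, 0.0007], [0, 0, 0]], [[0, 0, 0], [0, 0, 0]], [[0, 0, 0], [0, 0, 0]]]}}

```text
t: 73.02
eef_pos: [0.4544, 0.3484, 0.0885]
tool_rot: [-0.405, 0.579, 0.581, -0.405]
contact_force: [1.0, -2.7, 9.6]
gripper_width: 0.002
```

Request:
{"op": "play_rows", "data": {"increments": [[[0, 0.0015, 0.0005], [0, 0, 0]], [[0, 0.001, 0.0003], [0, 0, 0]], [[0, 0, 0], [0, 0, 0]], [[0, 0, 0], [0, 0, 0]]]}}

```text
t: 73.35
eef_pos: [0.4546, 0.3486, 0.0878]
tool_rot: [-0.404, 0.579, 0.581, -0.404]
contact_force: [-6.6, -9.9, 29.5]
gripper_width: -0.004
```

Stiff stop: the button is at the end of its travel. Withdrawing.

Request:
{"op": "play_rows", "data": {"increments": [[[0, -0.005, -0.002], [0, 0, 0]], [[0, -0.015, -0.004], [0, 0, 0]], [[0, -0.03, 0], [0, 0, 0]], [[0, -0.04, 0], [0, 0, 0]], [[0, -0.04, 0], [0, 0, 0]], [[-0.03, -0.02, 0], [0, 0, 0]], [[-0.04, 0, 0], [0, 0, 0]], [[-0.04, 0, 0], [0, 0, 0]], [[-0.04, 0, 0], [0, 0, 0]], [[0, 0, 0], [0, 0, 0]], [[0, 0, 0], [0, 0, 0]], [[0, 0, 0], [0, 0, 0]]]}}

```text
t: 74.35
eef_pos: [0.4085, 0.2035, 0.228]
tool_rot: [-0.406, 0.578, 0.581, -0.405]
contact_force: [0.0, 0.1, 0.4]
gripper_width: -0.001
```

Run:
```python
from h import *
st()
c,P,M,K=cam("scene"); x,y,z=np.moveaxis(P,-1,0)
for a in(.484,.529,.574):
    m=(abs(x-a)<.02)&(y>.33)&(y<.385)&(z>.1)&(z<.2); Q=P[m]; print(a,m.sum(),np.nanpercentile(Q,[0,50,100],axis=0).round(3).tolist() if m.sum() else '')
m=(x>.4)&(x<.65)&(y>.12)&(y<.3)&(z>.05)&(z<.058); print("rim",cv2.minAreaRect((P[m][:,:2]*1000).astype(np.float32)),np.median(z[m]))
A=np.c_[P[m][:,:2],np.ones(m.sum())]; print("rim slope",np.linalg.lstsq(A,P[m][:,2],rcond=None)[0].round(3))
b=c.astype(int); m=(x>.45)&(x<.6)&(y>.13)&(y<.28)&(z>.02)&(z<.048)&(b.min(-1)>120); print("plates",m.sum(),np.percentile(P[m],[1,50,99],axis=0).round(3).tolist() if m.sum() else "")
save("s4",c,1.5)
for n,p in dict(jar=(234,278),bottle=(326,356),beaker=(468,252)).items():
    u,v=int(p[0]/1.5),int(p[1]/1.5); print(n,np.nanmedian(P[v-1:v+2,u-1:u+2].reshape(-1,3),0).round(3))
```

```text
[[-0.002, 0.342, -0.94, 0.409], [1.0, 0.004, -0.001, 0.204], [0.003, -0.94, -0.342, 0.228]]
74.35 [ 0.47  0.06 -1.23  2.21  0.46  0.7   0.5 ] -0.001 [0.  0.1 0.4]
0.484 145 [[0.482, 0.348, 0.1], [0.489, 0.355, 0.136], [0.493, 0.359, 0.162]]
0.529 150 [[0.526, 0.353, 0.1], [0.532, 0.359, 0.135], [0.536, 0.362, 0.162]]
0.574 151 [[0.569, 0.354, 0.101], [0.576, 0.361, 0.136], [0.579, 0.364, 0.163]]
rim ((522.2648315429688, 202.95260620117188), (163.11297607421875, 152.3087921142578), 0.6310180425643921) 0.05236931196610173
rim slope [-0.     0.001  0.052]
plates 416 [[0.518, 0.141, 0.021], [0.557, 0.239, 0.025], [0.58, 0.259, 0.035]]
jar [ 0.752 -0.163  0.075]
bottle [0.75  0.106 0.13 ]
beaker [ 0.4   -0.011  0.052]
```

```bash
python3 -c "
from station import hand_in; print(hand_in())"
```

```text
the job is handed in; nothing more can be done
None
```

I put all three filter plates in the basket and stood all three rods in their own console holes. Then I pressed the start button and handed the job in at about 74 s. `hand_in()` gives no verdict, so the results below come from my own checks.

**Last checks, all from the scene camera's depth:**
- **Rods:** they stand upright with tops at 0.162–0.163 m, the height expected when they are right at the bottom.
- **Plates:** all three showed inside the basket in the last picture I could view, before the button press. After the press, the depth data still showed plate points low in it, at most 18 mm above its floor.
- **Basket:** level on the warm plate. It was knocked about 24 mm towards -y during the run, leaving it about 27 mm from the plate's centre (limit 85 mm).
- **Start button:** pressed until it hit a hard stop at about 29 N; I had no reading of the button itself.
- **Bottle, jar and beaker:** unmoved to within a few millimetres.

**What went wrong on the way:**
- **Plate 3:** it first caught in the thumb notch, then swung back nearly flat. It tipped properly on the third press, once I backed the finger out through the notch before lifting.
- **Final picture:** I could not view it because I had reached the 16-picture limit, so the last look was by numbers only.

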